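# Empty the mixing pan and hold the stirring paddle ready over it

### The arm

A 6-joint arm with a two-finger parallel gripper is mounted at the origin on the work surface. World frame = base frame: x ahead of the robot, y to its left, z up, the work surface at z = 0. Lengths are in m, angles in rad, forces in N, time in s.
With the tool pointing down it reaches from about 0.25 to 0.775 m from the base axis. Payload 4 kg.
Tool frame: the origin (TCP) lies at the centre of the arm's flange, where the gripper is bolted on; the fingertips stand ahead of it and the grasp point (between the pads) lies 180 mm ahead of it (robot.tcp_to_tips is the z of the fingertips in the tool frame, in m); z points along the fingers, y is the direction in which the jaws open and shut (so a half turn about z gives the same grasp; the last joint's range is limited). The gripper opens to 94 mm and grips with 3 to 60 N. Pads are 16 mm wide; open, the fingers measure 119 mm over their backs; the gripper's body (75 mm by 177 mm) begins 78 mm behind the grasp point.
Start: joints at [-1.211, 0.087, 1.371, -0, 1.684, -0.103], TCP at [0.246, -0.492, 0.405] pointing down, gripper open.
Joint ranges: [-3.1, 3.1], [-0.76, 2.03], [0.27, 2.55], [-1.08, 4.22], [0.17, 2.65], [-2.57, 2.57]. Speed limits (rad/s): [2.79, 2.79, 3.14, 3.14, 3.14, 3.14].

### API

Orientations are given as [roll, pitch, yaw] about the fixed x, y, z axes, in that order (R = Rz(yaw) Ry(pitch) Rx(roll)).
In Python, from bench import robot gives the robot as it stands.
- The arm moves only by the tool move_arm, never from a script. Its argument "increments" is a list that holds one entry, the list of rows, each a list of 7 numbers: the opening, from 0 (shut) to 1 (fully open), then the shift along the tool's x, y, z as a fraction of full scale, then the turn, a rotation vector about the tool's x, y, z as a fraction of full scale. In form: [[[jaw, dx, dy, dz, rx, ry, rz], ...]]. A call has 1 to 8 rows; each row is the pose to reach, as a shift and turn from the pose commanded when the call began, along the tool's axes at that moment; what a row does not reach only later rows make up. Full scale, the value 1, is 0.1 m for a shift and pi/2 rad for a turn. A row lasts 1/12 s, in which the tool goes at most 41.7 mm and 7.16 degrees, less where a joint would pass 70% of its speed; a pose out of reach is approached as far as the arm can. A call with a number of a shift or a turn outside -1 to 1 is refused whole. A call with a gripper value outside its range is refused whole. The fingers move at their own pace and stop on an object; the grip force is fixed at half the most. Time passes only in rows, so rows that repeat a pose let the fingers close. It gives the time, the measured TCP pose, the force and the opening at its end, in the units of the state.
- robot.get_obs(): the state, without advancing time (a new reading comes with each control period).
- robot.snapshot(name): name is "side" or "top"; returns (picture, depth): 384x512x3 uint8, red, green, blue; 384x512 float32, m along the optical axis (not along the pixel's ray), 0 where there is no reading.
- robot.camera_params(name): a dict with "mtx" (3x3 intrinsics, pixels), "R" (3x3) and "t" (3): a world point X has camera coordinates R X + t. Camera axes: x right, y down, z forward; pixel columns grow to the right and rows downward; lengths in m; the calibration is good to about 2 mm. A picture is of the moment at which its call begins. camera_params takes no time and is no camera call.
- robot.close_job(): hands the job in, once; it reports no verdict.
The state is a dict: "time": time; "joint_positions": joint angles; "qvel": joint speeds; "joint_torque": joint torques, N m; "tool_pos": TCP position; "ee_rot": TCP orientation; "wrist_force": force on the tool from outside, world axes, zero at the start; "wrist_torque": the same for the moment, N m; "width": finger opening in m.
Only numpy, scipy, OpenCV 4.12 (cv2) and the standard library are available. Lean on these libraries where they do the work, as an engineer would, in place of code of your own. Each camera call takes 0.05 s, during which the arm holds its last target.

### The job

Get the mixing pan ready for stirring: pick up the small steel pan, tip the three mosaic pieces out of it into the blue tray, and stand the empty pan upright back on the middle of its cork mat. Then draw the red-handled stirring paddle out of its slanted holder, turn it upright with the blade pointing straight down, and finish while still holding it still in the gripper, blade over the middle of the pan and raised clear above its rim. The pieces stay in the tray and everything else on the table stays where it is.

Things in the scene. Friction and masses are not known exactly. Their poses are not given: they have to be found in the camera images.
- pan: Loose steel trough, 0.13 to 0.21 kg. Origin: centre of its underside; z up out of the mouth. 56 mm wide along y between flat, parallel, upright 3 mm side walls (grip across these); 47 mm high, floor 3 mm thick and 46 mm long in x; both x ends slope out at 45 degrees to a mouth 140 mm long. The pieces slide out over either end when it is tipped about its y by some 80 to 100 degrees.
- mat: Round cork mat, 130 mm across and 4 mm thick, fixed to the table. Origin: centre of its underside, on the table.
- tray: Blue open tray, fixed to the table, 220 mm along its x, 200 mm along its y, 35 mm high, walls and floor 6 mm thick. Origin: centre of its underside, z up.
- paddle: Loose stirring paddle, 50 to 85 g. Origin: middle of the blade's tip; z runs up the paddle to the handle's end. Wooden blade z 0 to 95 mm, 40 mm wide (y), 6 mm thick (x -3 to 3). Red handle z 95 to 225 mm, 18 mm wide in y (grip across this), 12 mm thick (x -9 to 3). At the start it sits blade down in the holder, z leaning 50 degrees from vertical towards the holder's +x, y level.
- rack: Grey holder, fixed. Origin: centre of its foot's underside (150 x 100 mm). Its socket leans 50 degrees from vertical towards its +x; the paddle's tip rests at (-45, 0, 34) mm. Walls enclose the lowest 70 mm of blade (4 mm play each side); a 56 mm wide plate runs under the paddle to 130 mm from its tip, beyond that the handle is free all round. Draw it out lengthwise 80 mm or more before turning.
- piece_orange: Loose orange glazed mosaic piece, 20 x 13 x 16 mm, 11 g, in the pan at the start. Origin: centre of its underside.
- piece_green: Loose green glazed mosaic piece, the same size, in the pan.
- piece_yellow: Loose yellow glazed mosaic piece, the same size, in the pan.
- paint_jar: Blue paint jar with a white cap, 60 mm across, 85 mm high; leave it alone. Origin: centre of its underside.
- tape_roll: Cream roll of tape lying flat, 90 mm across, 25 mm high; leave it alone. Origin: centre of its underside.
- wood_block: Orange painted wooden block, 100 x 60 x 38 mm; leave it alone. Origin: centre of its underside.
- brush_mug: Empty white ceramic cup, 80 mm across, 95 mm high; leave it alone. Origin: centre of its underside.
- paint_can: Yellow paint can, 90 mm across, 110 mm high; leave it alone. Origin: centre of its underside.
Things that resemble listed ones, but are neither listed nor needed, are in the scene too. What is shaped like the paddle but pink or yellow is not meant.

How it is judged:
On the way, in this order (a step that is already met when the one before it is completed fails the run):
1. the pan is tipped and all three pieces have come out of it into the tray (angle between pan's own z axis and vertical above 0.8 rad and x of piece_orange in the frame of tray between -0.104 and 0.104 m and y of piece_orange in the frame of tray between -0.094 and 0.094 m and height (world z) of each of piece_orange, piece_green, piece_yellow below 0.045 m and x of piece_green in the frame of tray between -0.104 and 0.104 m and y of piece_green in the frame of tray between -0.094 and 0.094 m and x of piece_yellow in the frame of tray between -0.104 and 0.104 m and y of piece_yellow in the frame of tray between -0.094 and 0.094 m and distance between pan and piece_orange above 0.05 m and distance between pan and piece_green above 0.05 m and distance between pan and piece_yellow above 0.05 m), for 0.1 s.
2. the empty pan stands upright on its mat and is let go (angle between pan's own z axis and vertical below 0.1 rad and height (world z) of pan below 0.008 m and horizontal distance between pan and mat below 0.04 m and linear speed of pan below 0.02 m/s and x of piece_orange in the frame of tray between -0.104 and 0.104 m and y of piece_orange in the frame of tray between -0.094 and 0.094 m and height (world z) of each of piece_orange, piece_green, piece_yellow below 0.045 m and x of piece_green in the frame of tray between -0.104 and 0.104 m and y of piece_green in the frame of tray between -0.094 and 0.094 m and x of piece_yellow in the frame of tray between -0.104 and 0.104 m and y of piece_yellow in the frame of tray between -0.094 and 0.094 m and contact force between pan and the fingers below 0.1 N), for 0.2 s.
3. the paddle is out of its holder, in the gripper (contact force between paddle and the fingers above 0.5 N and contact force between paddle and rack below 0.05 N and height (world z) of paddle above 0.075 m), for 0.1 s.
At the end, for the whole second after the job is handed in: Paddle held still by the fingers alone, upright blade down (11 degrees), tip within 35 mm sideways of the pan's middle and over 60 mm above the table; pan upright, still and let go on the mat, within 40 mm of its centre; all three pieces in the tray (all of step 2 and angle between paddle's own z axis and vertical below 0.2 rad and height (world z) of paddle above 0.06 m and horizontal distance between paddle and pan below 0.035 m and linear speed of paddle below 0.05 m/s and contact force between paddle and the fingers above 0.5 N and contact force between paddle and pan below 0.05 N and contact force between paddle and rack below 0.05 N and contact force between paddle and tray below 0.05 N); the arm keeps its last pose, push and grip.
It fails at once if the paint jar is shoved or knocked over (distance of paint_jar from where it was at the start of the episode above 0.03 m or angle between paint_jar's own z axis and vertical above 0.5 rad).
It fails at once if the tape roll is shoved or knocked over (distance of tape_roll from where it was at the start of the episode above 0.03 m or angle between tape_roll's own z axis and vertical above 0.5 rad).
It fails at once if the wood block is shoved or knocked over (distance of wood_block from where it was at the start of the episode above 0.03 m or angle between wood_block's own z axis and vertical above 0.5 rad).
It fails at once if the brush mug is shoved or knocked over (distance of brush_mug from where it was at the start of the episode above 0.03 m or angle between brush_mug's own z axis and vertical above 0.5 rad).
It fails at once if the paint can is shoved or knocked over (distance of paint_can from where it was at the start of the episode above 0.03 m or angle between paint_can's own z axis and vertical above 0.5 rad).
It also fails if it takes over 72 s, if anything falls off the work surface, if the arm or the gripper's body presses on something with over 40 N, if the wrist force passes 120 N, or if a joint passes its speed limit or range.

## Working session

There is one attempt and no reset: what is moved stays moved. The work goes in short steps, Python scripts to look and compute and a tool call to move; the robot and the scene stay as the last step left them, time stands still between calls to the robot, and variables do not carry over. Pictures are saved under pics/ and viewed, and the job is handed in when it is done.

Besides the shell and the picture viewer there is one more tool, called after "Request:" by a JSON object that holds its "name" and its "arguments". move_arm: Moves the arm, as the interface text tells. Its arguments: {"type":"object","properties":{"increments":{"type":"array","items":{"type":"array","items":{"type":"array","items":{"type":"number","minimum":-1,"maximum":1}}}}},"required":["increments"]}

```bash
ls; mkdir -p pics
python3 - <<'E'
from bench import robot
import cv2,numpy as np
print(robot.get_obs(), robot.tcp_to_tips)
for n in("side","top"):
    p,d=robot.snapshot(n); cv2.imwrite(f"pics/{n}0.png",cv2.resize(p[:,:,::-1],(800,600),interpolation=cv2.INTER_CUBIC)); np.savez(f"{n}0.npz",p=p,d=d,**robot.camera_params(n)); print(robot.camera_params(n))
E
```

```text
pics
{'time': 0.0, 'joint_positions': array([-1.21112565e+00,  8.79399048e-02,  1.37223604e+00, -3.81331614e-05,
        1.68360826e+00, -1.03109478e-01]), 'qvel': array([-0.00205467,  0.0008855 ,  0.00114173, -0.00035125,  0.00014796,
        0.00046587]), 'joint_torque': array([-8.38698743e-04, -3.40187502e+01, -3.02429688e+01,  7.17230444e-02,
        3.28892225e-02, -1.60773566e-04]), 'tool_pos': array([ 0.24548574, -0.49204619,  0.4035212 ]), 'ee_rot': array([-3.13940884e+00, -1.87870546e-04,  4.62775702e-01]), 'wrist_force': array([-0.34876912,  0.46493432,  0.51800412]), 'wrist_torque': array([-0.01083603,  0.00878373,  0.01189017]), 'width': 0.09393336692818582} 0.1992
{'mtx': array([[425.08941918,   0.        , 251.29727877],
       [  0.        , 425.08941918, 189.13098684],
       [  0.        ,   0.        ,   1.        ]]), 'R': array([[ 0.81013265, -0.58593956, -0.01897159],
       [-0.31900553, -0.41345141, -0.85281499],
       [ 0.4918542 ,  0.69694531, -0.52186845]]), 't': array([-0.32855949,  0.20408582,  1.38228337])}
{'mtx': array([[493.59322817,   0.        , 260.37304843],
       [  0.        , 493.59322817, 188.95109217],
       [  0.        ,   0.        ,   1.        ]]), 'R': array([[ 0.01326784, -0.99983732, -0.01221899],
       [-0.99810735, -0.01250906, -0.06020992],
       [ 0.06004727,  0.01299472, -0.99811095]]), 't': array([0.01298383, 0.43469757, 1.52668706])}
```

View pics/side0.png

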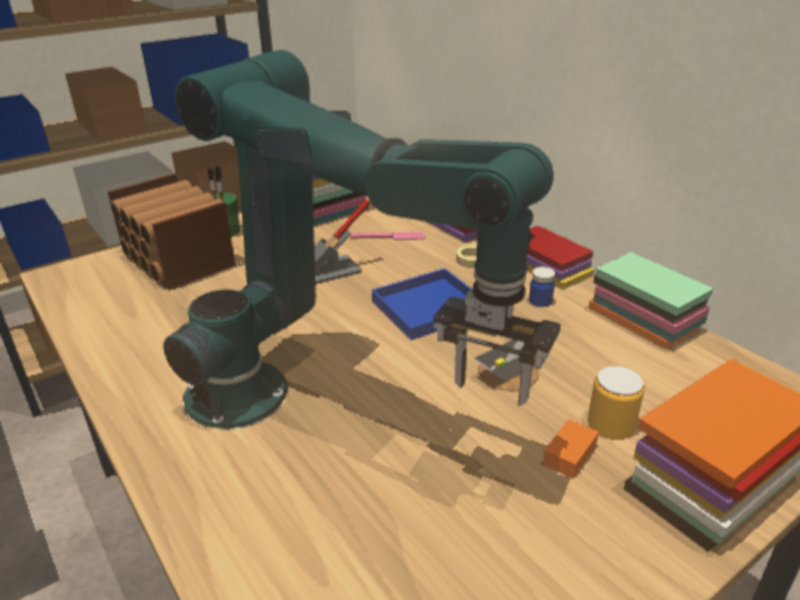

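View pics/top0.png

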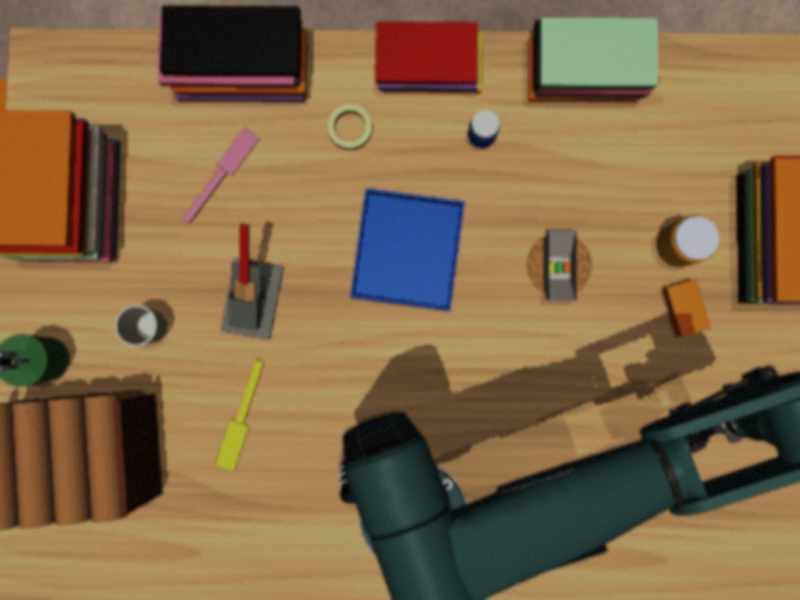

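The top view shows the pan on its mat at about (561,265) and the tray at (408,250). The red paddle is in the rack at about (244,255). The pink (222,175) and yellow (240,415) look-alikes lie flat on the table, so the red-handled one in the grey holder is the one meant. I'll check all three in enlarged crops.

```bash
cat > h.py <<'E'
import numpy as np,cv2
def load(n): return np.load(n+".npz")
def unproj(z,u,v,d): # camera pixel+depth->world
    K=z['mtx'];c=np.array([(u-K[0,2])/K[0,0]*d,(v-K[1,2])/K[1,1]*d,d]);return z['R'].T@(c-z['t'])
def onplane(z,u,v,h):
    K=z['mtx'];r=z['R'].T@np.array([(u-K[0,2])/K[0,0],(v-K[1,2])/K[1,1],1]);o=-z['R'].T@z['t'];return o+r*(h-o[2])/r[2]
def proj(z,X):
    c=z['R']@np.asarray(X,float)+z['t'];p=z['mtx']@c;return p[:2]/p[2]
def crop(z,u0,v0,w,h,s,out):
    p=z['p'][v0:v0+h,u0:u0+w,::-1];p=cv2.resize(p,None,fx=s,fy=s,interpolation=cv2.INTER_CUBIC)
    for u in range((u0//10+1)*10,u0+w,10):
        x=int((u-u0+.5)*s);cv2.line(p,(x,0),(x,8 if u%50 else 20),(255,255,255),1)
        if u%20==0: cv2.putText(p,str(u),(x-12,30),0,.4,(255,255,255),1)
    for v in range((v0//10+1)*10,v0+h,10):
        y=int((v-v0+.5)*s);cv2.line(p,(0,y),(8,y),(255,255,255),1)
        if v%20==0: cv2.putText(p,str(v),(10,y+4),0,.4,(255,255,255),1)
    cv2.imwrite(out,p)
E
python3 - <<'E'
from h import *
z=load("top0")
crop(z,330,135,60,70,8,"pics/c_pan.png")
crop(z,135,135,60,90,6.5,"pics/c_rack.png")
crop(z,215,110,95,95,6,"pics/c_tray.png")
crop(load("side0"),180,120,70,65,8,"pics/c_rackside.png")
E
```

```text
(no output)
```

View pics/c_pan.png

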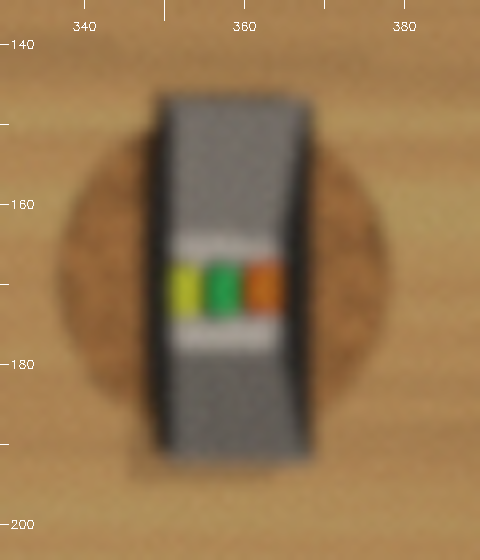

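View pics/c_rack.png

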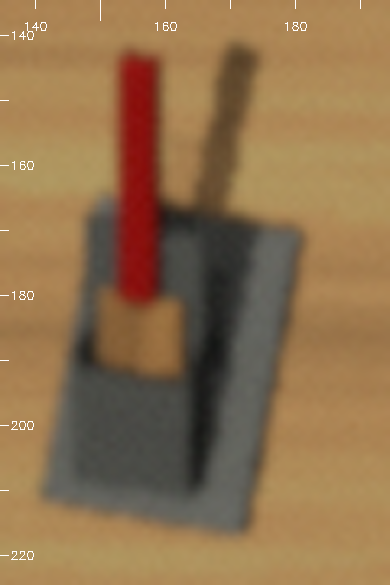

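View pics/c_tray.png

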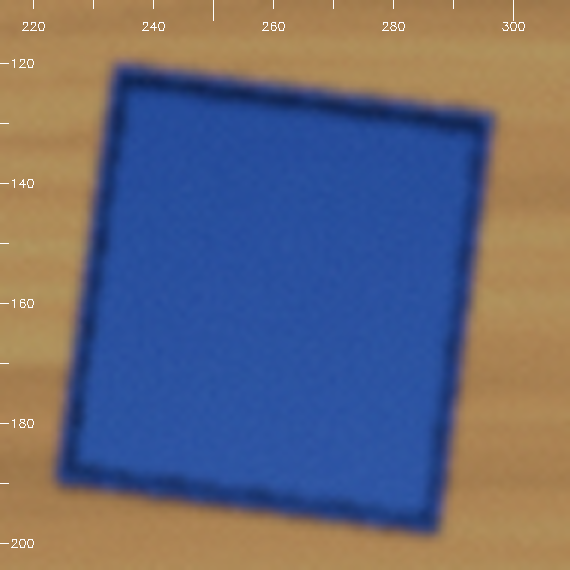

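View pics/c_rackside.png

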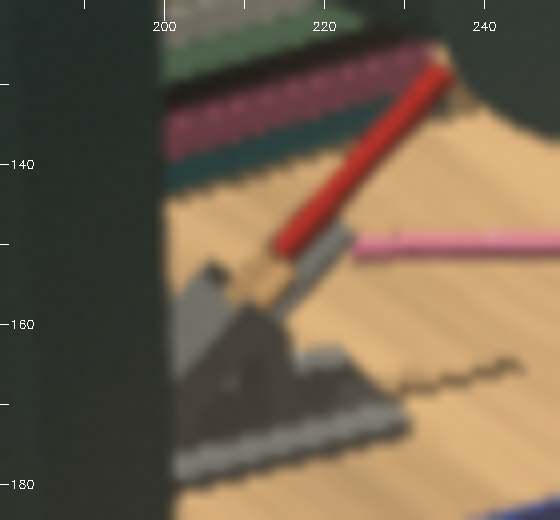

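The crops show these points, in top-camera pixels:
- **Pan:** the rim spans about (349–368.5, 146–191.5), with the three pieces side by side on its floor at about row 170.
- **Mat:** its centre is about (357.5, 169.5).
- **Tray:** the corners are (234,120), (297,129), (288,198) and (224,190).
- **Paddle:** the red handle and wooden blade sit in the grey rack, with the handle end at (156.5,143). This is the paddle meant.

Run:
```python
from h import *
z=load("top0");np.set_printoptions(precision=4,suppress=True)
P=lambda l,h:np.array([onplane(z,u,v,h) for u,v in l])
c=P([(349,146),(368.5,146.5),(368.5,191.8),(349.3,191.8)],.051);print("pan rim",c,c.mean(0))
print("pan floor", P([(350.7,164),(364.7,164),(364.7,178.3),(350.7,178.3)],.007).mean(0))
print("mat",P([(336.5,170),(378.3,170),(357.5,149),(357.5,190.5)],.004), P([(357.5,169.8)],.004))
c=P([(234,120.5),(297,129),(287.7,198),(224,190)],.035);print("tray",c,c.mean(0),np.linalg.norm(np.diff(c,axis=0),axis=1), np.degrees(np.arctan2(*(c[0]-c[3])[1::-1])),np.degrees(np.arctan2(*(c[1]-c[2])[1::-1])))
for h in(.0,.01):
  c=P([(148,165.5),(181,170.5),(172.5,216),(141.2,211)],h);print("rack",c,c.mean(0),np.linalg.norm(np.diff(c,axis=0),axis=1), np.degrees(np.arctan2(*(c[0]-c[3])[1::-1])),np.degrees(np.arctan2(*(c[1]-c[2])[1::-1])))
# depth on paddle
for n,pts in(("top0",[(156,146),(156.5,150),(156,160),(156,170),(156,178),(154,184),(161,184),(156,190),(175,190)]),("side0",[(233,130),(228,136),(222,143),(216,149),(211,154)])):
  q=load(n)
  for u,v in pts:
    d=q['d'][int(v),int(u)];print(n,u,v,d,unproj(q,u,v,d))
t=z
for u,v in((310,83),(223,80),(445,153),(439,197),(86,208)): print(u,v,unproj(z,u,v,z['d'][v,u]))
```

```text
pan rim [[ 0.5669 -0.2507  0.051 ]
 [ 0.5661 -0.31    0.051 ]
 [ 0.4277 -0.31    0.051 ]
 [ 0.4269 -0.2519  0.051 ]] [ 0.4969 -0.2807  0.051 ]
pan floor [ 0.4945 -0.2854  0.007 ]
mat [[ 0.4976 -0.2195  0.004 ]
 [ 0.4992 -0.3504  0.004 ]
 [ 0.5648 -0.2852  0.004 ]
 [ 0.434  -0.2854  0.004 ]] [[ 0.4991 -0.2853  0.004 ]]
tray [[ 0.645   0.103   0.035 ]
 [ 0.6205 -0.0926  0.035 ]
 [ 0.4064 -0.066   0.035 ]
 [ 0.4285  0.1302  0.035 ]] [0.5251 0.0187 0.035 ] [0.1971 0.2157 0.1974] -7.17308536819244 -7.093950297635772
rack [[0.5052 0.3753 0.    ]
 [0.4905 0.2703 0.    ]
 [0.3467 0.2938 0.    ]
 [0.3611 0.3929 0.    ]] [0.4259 0.3331 0.    ] [0.106  0.1458 0.1001] -6.953839302477172 -9.26435092869226
rack [[0.5041 0.3729 0.01  ]
 [0.4896 0.2686 0.01  ]
 [0.3466 0.2919 0.01  ]
 [0.3609 0.3904 0.01  ]] [0.4253 0.3309 0.01  ] [0.1053 0.1448 0.0995] -6.953839302477154 -9.264350928692272
top0 156 146 1.3823376 [0.5412 0.3103 0.1812]
top0 156.5 150 1.3885584 [0.5309 0.3102 0.1744]
top0 156 160 1.4082093 [0.5051 0.3156 0.1532]
top0 156 170 1.4277608 [0.4785 0.3197 0.1321]
top0 156 178 1.4463023 [0.4568 0.3236 0.1122]
top0 154 184 1.474192 [0.4411 0.3356 0.0835]
top0 161 184 1.461563 [0.4405 0.312  0.0958]
top0 156 190 1.4884819 [0.4241 0.3326 0.0681]
top0 175 190 1.542479 [0.4278 0.2853 0.0136]
side0 233 130 1.7719386 [0.5398 0.31   0.1761]
side0 228 136 1.7660424 [0.512  0.3073 0.1576]
side0 222 143 1.769836 [0.4844 0.3128 0.1317]
side0 216 149 1.7751492 [0.4586 0.3213 0.1085]
side0 211 154 1.7879517 [0.4406 0.335  0.0853]
310 83 [ 0.7521 -0.1277  0.0825]
223 80 [0.7819 0.1426 0.0009]
445 153 [ 0.5407 -0.5208  0.1103]
439 197 [ 0.4153 -0.5277  0.037 ]
86 208 [0.368  0.5622 0.015 ]
```

```bash
cat > k.py <<'E'
import numpy as np,json,sys
from scipy.spatial.transform import Rotation as Ro
np.set_printoptions(precision=4,suppress=True)
def R(rpy): return Ro.from_euler('xyz',rpy).as_matrix()
def calls(p0,R0,p1,R1,jaw,n=8,ncalls=None):
    """print calls going p0,R0 -> p1,R1 straight; each call's rows relative to call start"""
    p0=np.array(p0,float);p1=np.array(p1,float)
    rv=Ro.from_matrix(R0.T@R1).as_rotvec()
    if ncalls is None:
        ncalls=1
        while True:
            ok=True
            for i in range(ncalls):
                Ra=R0@Ro.from_rotvec(rv*i/ncalls).as_matrix()
                if abs(Ra.T@(p1-p0)/ncalls/.1).max()>1 or abs(rv/ncalls/(np.pi/2)).max()>1: ok=False
            if ok: break
            ncalls+=1
    for i in range(ncalls):
        Ra=R0@Ro.from_rotvec(rv*i/ncalls).as_matrix(); pa=p0+(p1-p0)*i/ncalls
        print("call",i)
        rows=[]
        for j in range(1,n+1):
            s=(i+j/n)/ncalls
            dp=Ra.T@(p0+(p1-p0)*s-pa)/.1; dr=rv*(j/n)/ncalls/(np.pi/2)
            rows.append([jaw]+[round(float(x),3)+0. for x in [*dp,*dr]])
        print(json.dumps([rows]))
E
python3 - <<'E'
from k import *
calls([.246,-.492,.405],R([np.pi,0,.463]),[.497,-.283,.33],R([np.pi,0,0]),1,4)
E
```

```text
call 0
[[[1, 0.199, -0.047, 0.047, 0.0, 0.0, 0.018], [1, 0.397, -0.094, 0.094, 0.0, 0.0, 0.037], [1, 0.596, -0.14, 0.141, 0.0, 0.0, 0.055], [1, 0.795, -0.187, 0.187, 0.0, 0.0, 0.074]]]
call 1
[[[1, 0.192, -0.069, 0.047, 0.0, 0.0, 0.018], [1, 0.384, -0.139, 0.094, 0.0, 0.0, 0.037], [1, 0.576, -0.208, 0.141, 0.0, 0.0, 0.055], [1, 0.768, -0.278, 0.187, 0.0, 0.0, 0.074]]]
call 2
[[[1, 0.183, -0.091, 0.047, 0.0, 0.0, 0.018], [1, 0.365, -0.182, 0.094, 0.0, 0.0, 0.037], [1, 0.548, -0.273, 0.141, 0.0, 0.0, 0.055], [1, 0.731, -0.365, 0.188, 0.0, 0.0, 0.074]]]
call 3
[[[1, 0.171, -0.112, 0.047, 0.0, 0.0, 0.018], [1, 0.342, -0.223, 0.094, 0.0, 0.0, 0.037], [1, 0.513, -0.335, 0.141, 0.0, 0.0, 0.055], [1, 0.684, -0.447, 0.187, 0.0, 0.0, 0.074]]]
```

Request:
{"name": "move_arm", "arguments": {"increments": [[[1,0.4,-0.09,0.09,0,0,0.04],[1,0.8,-0.19,0.19,0,0,0.07],[1,0.8,-0.19,0.19,0,0,0.07]]]}}

```text
time: 0.35
tool_pos: [0.3119, -0.4358, 0.3831]
ee_rot: [-3.136, -0.003, 0.357]
wrist_force: [-0.3, 0.5, -0.0]
width: 0.0941
```

```bash
cat > o.py <<'E'
from bench import robot
import numpy as np,json
np.set_printoptions(precision=4,suppress=True)
o=robot.get_obs()
open("log.jsonl","a").write(json.dumps([list(map(float,o[k])) for k in("joint_positions","tool_pos","ee_rot")])+"\n")
print(o["time"],"q",o["joint_positions"],"p",o["tool_pos"],"r",o["ee_rot"],"F",o["wrist_force"],"w",o["width"])
E
python3 o.py
```

```text
0.35 q [-1.0565  0.0628  1.4394  0.0039  1.6448  0.1574] p [ 0.3119 -0.4358  0.3831] r [-3.1357 -0.003   0.3572] F [-0.2788  0.4829 -0.0217] w 0.09413036409538385
```

Request:
{"name": "move_arm", "arguments": {"increments": [[[1,0.38,-0.14,0.09,0,0,0.04],[1,0.77,-0.28,0.19,0,0,0.07],[1,0.77,-0.28,0.19,0,0,0.07]]]}}

```text
time: 0.6
tool_pos: [0.3745, -0.3826, 0.3641]
ee_rot: [-3.136, -0.001, 0.249]
wrist_force: [0.1, -0.5, 0.2]
width: 0.0937
```

Request:
{"name": "move_arm", "arguments": {"increments": [[[1,0.36,-0.18,0.09,0,0,0.04],[1,0.73,-0.36,0.19,0,0,0.07],[1,0.73,-0.36,0.19,0,0,0.07]]]}}

```text
time: 0.85
tool_pos: [0.4364, -0.3302, 0.3451]
ee_rot: [-3.136, -0.0, 0.139]
wrist_force: [-0.6, 0.7, -0.7]
width: 0.0942
```

Request:
{"name": "move_arm", "arguments": {"increments": [[[1,0.34,-0.22,0.09,0,0,0.04],[1,0.68,-0.45,0.19,0,0,0.08],[1,0.68,-0.45,0.19,0,0,0.08],[1,0.68,-0.45,0.19,0,0,0.08]]]}}

```text
time: 1.18
tool_pos: [0.4955, -0.2794, 0.3273]
ee_rot: [-3.14, 0.003, 0.012]
wrist_force: [0.2, -0.7, 0.1]
width: 0.0941
```

```bash
python3 o.py
```

```text
1.1833 q [-0.613   0.1572  1.4469 -0.0007  1.5404  0.9457] p [ 0.4955 -0.2794  0.3273] r [-3.1404  0.0028  0.0121] F [ 0.2003 -0.7128  0.0807] w 0.09408436767297361
```

Request:
{"name": "move_arm", "arguments": {"increments": [[[1,0.02,0.03,0.3,0,0,0.006],[1,0.02,0.03,0.6,0,0,0.006],[1,0.02,0.03,0.6,0,0,0.006],[1,0.02,0.03,0.6,0,0,0.006]]]}}

```text
time: 1.52
tool_pos: [0.4955, -0.2842, 0.2672]
ee_rot: [-3.139, 0.004, -0.003]
wrist_force: [0.4, -0.9, -0.3]
width: 0.0937
```

```bash
python3 o.py
python3 - <<'E'
from bench import robot
from h import *
p,d=robot.snapshot("side"); np.savez("side1.npz",p=p,d=d,**robot.camera_params("side"))
z=load("side1");crop(z,260,170,110,95,7,"pics/s1.png")
p,d=robot.snapshot("top"); np.savez("top1.npz",p=p,d=d,**robot.camera_params("top"))
z=load("top1");crop(z,310,120,110,95,7,"pics/t1.png")
E
```

```text
1.5167 q [-0.6199  0.2015  1.5186 -0.0006  1.4262  0.954 ] p [ 0.4955 -0.2842  0.2672] r [-3.1394  0.0042 -0.003 ] F [ 0.4244 -0.9442 -0.3287] w 0.09374854989784412
```

View pics/s1.png

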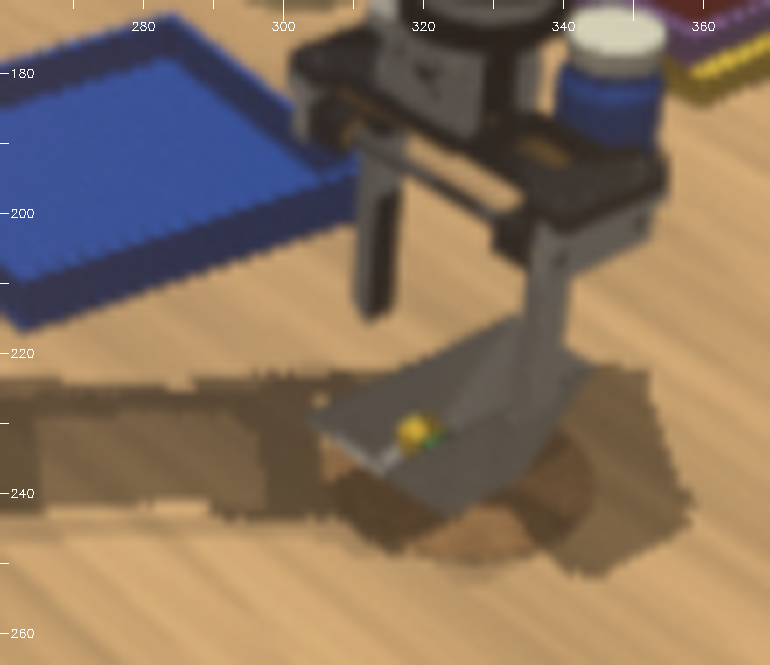

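View pics/t1.png

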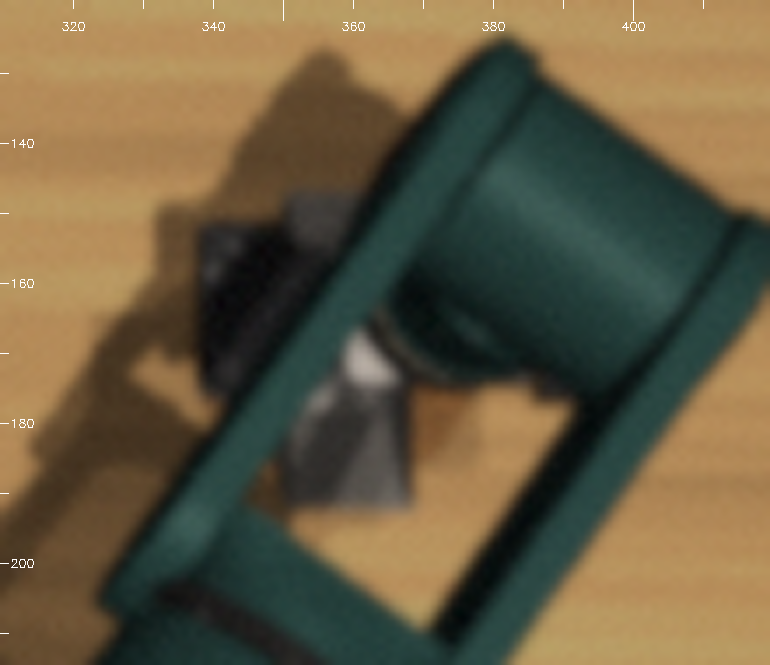

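The fingers straddle the pan: the near finger is at side pixel (336,215) and the far one at (315,210), with the pan between them. I'll go down and grip.

Request:
{"name": "move_arm", "arguments": {"increments": [[[1,0.01,0,0.2,0,0,0],[1,0.01,0,0.4,0,0,0],[1,0.01,0,0.56,0,0,0],[1,0.01,0,0.56,0,0,0],[0,0.01,0,0.56,0,0,0],[0,0.01,0,0.56,0,0,0],[0,0.01,0,0.56,0,0,0],[0,0.01,0,0.56,0,0,0]]]}}

```text
time: 2.28
tool_pos: [0.4984, -0.2839, 0.2147]
ee_rot: [3.139, -0.003, -0.002]
wrist_force: [0.3, 0.2, -0.4]
width: 0.0707
```

```bash
python3 o.py
```

```text
2.2833 q [-0.6166  0.2499  1.5715 -0.0001  1.3166  0.9564] p [ 0.4984 -0.2839  0.2147] r [ 3.1394 -0.0029 -0.0022] F [ 0.337   0.2281 -0.4153] w 0.07071573960117787
```

Request:
{"name": "move_arm", "arguments": {"increments": [[[0,0,0,0.03,0,0,0],[0,0,0,0.03,0,0,0],[0,0,0,0.03,0,0,0],[0,0,0,0.03,0,0,0],[0,0,0,0.03,0,0,0],[0,0,0,0.03,0,0,0]]]}}

```text
time: 2.78
tool_pos: [0.4979, -0.2835, 0.2098]
ee_rot: [3.141, 0.0, -0.002]
wrist_force: [-0.9, 0.1, -0.0]
width: 0.0558
```

```bash
python3 o.py
```

```text
2.7833 q [-0.6165  0.2545  1.5765 -0.0002  1.3104  0.9565] p [ 0.4979 -0.2835  0.2098] r [ 3.1413  0.     -0.0021] F [-0.8975  0.0605 -0.0239] w 0.05579585634437736
```

Request:
{"name": "move_arm", "arguments": {"increments": [[[0,0,0,-0.1,0,0,0],[0,0,0,-0.25,0,0,0],[0,0,0,-0.4,0,0,0],[0,0,0,-0.55,0,0,0],[0,0,0,-0.7,0,0,0],[0,0,0,-0.85,0,0,0],[0,0,0,-1,0,0,0],[0,0,0,-1,0,0,0]]]}}

```text
time: 3.45
tool_pos: [0.4985, -0.2838, 0.3137]
ee_rot: [3.138, -0.006, -0.002]
wrist_force: [0.8, -0.6, -1.9]
width: 0.0558
```

```bash
python3 o.py
cat > kin.py <<'E'
import numpy as np,json
from scipy.optimize import least_squares
from scipy.spatial.transform import Rotation as Ro
rz=lambda a:Ro.from_euler('z',a).as_matrix()
ry=lambda a:Ro.from_euler('y',a).as_matrix()
L0=json.load(open("kp.json")) if __import__('os').path.exists("kp.json") else None
def fk(q,P):
    h,a1,b,L1,a3,L2,d6=P
    R=rz(q[0]);p=R@[a1,b,h]
    R=R@ry(q[1]);p=p+R@[0,0,L1]
    R=R@ry(q[2]);p=p+R@[a3,0,L2]
    R=R@rz(q[3]);R=R@ry(q[4]);
    R=R@rz(q[5]);p=p+R@[0,0,d6]
    return p,R@C
C=np.eye(3)
# tool at zero: determined from the start reading
q0=[-1.2111,.0879,1.3722,0,1.6836,-.1031]
def setC(sgn=1): pass
_p,_R=fk(q0,[0]*7)
C=np.round(_R.T@Ro.from_euler('xyz',[-3.1394,-.0002,.4628]).as_matrix(),1)
JL=np.array([[-3.1,3.1],[-.76,2.03],[.27,2.55],[-1.08,4.22],[.17,2.65],[-2.57,2.57]])
def ik(p,Rm,qs,P,soft=True):
    def f(q):
        a,b=fk(q,P); return np.r_[(a-p)*10,Ro.from_matrix(b.T@Rm).as_rotvec()*3]
    lo,hi=JL.T; m=.04
    r=least_squares(f,np.clip(qs,lo+m+.001,hi-m-.001),bounds=(lo+m,hi-m))
    return r.x,np.sqrt(2*r.cost)
E
python3 - <<'E'
from kin import *
import kin
print(kin.C)
D=[json.loads(l) for l in open("log.jsonl")]
D.append([[-1.21112565e+00,  8.79399048e-02,  1.37223604e+00, -3.8e-05,1.68360826e+00, -1.03109478e-01],[ 0.24548574, -0.49204619,  0.4035212 ],[-3.13940884e+00, -1.87870546e-04,  4.62775702e-01]])
f=lambda P:np.concatenate([fk(q,P)[0]-p for q,p,r in D])
r=least_squares(lambda P:np.r_[f(P),1e-3*(P-np.array([.3,0,0,.4,0,.4,.1]))],[.3,0,0,.4,0,.4,.1]);print(r.x,abs(f(r.x)).max())
print([np.linalg.norm(Ro.from_matrix(fk(q,r.x)[1].T@Ro.from_euler('xyz',e).as_matrix()).as_rotvec()) for q,p,e in D])
E
```

```text
3.45 q [-0.6164  0.1718  1.4576  0.0002  1.5055  0.9565] p [ 0.4985 -0.2838  0.3137] r [ 3.1379 -0.0056 -0.0021] F [ 0.7871 -0.5841 -1.8519] w 0.0557853283322127
[[ 0. -1.  0.]
 [ 1.  0. -0.]
 [ 0.  0.  1.]]
[1.53966576e-01 2.34002769e-05 5.65995508e-02 4.48748186e-01
 1.00590347e-01 4.99811025e-01 1.52661342e-01] 6.0267518588452695e-06
[np.float64(5.118511692526116e-16), np.float64(5.511743960496936e-16), np.float64(4.612982453223308e-16), np.float64(5.576281968479259e-16), np.float64(3.643267328856777e-16), np.float64(4.527289314736239e-16), np.float64(1.329032725175883e-07)]
```

Run:
```python
from k import *
calls([.4985,-.2838,.3110],R([np.pi,0,0]),[.52,.045,.345],R([np.pi,0,np.pi/2]),0,3,5)
```

```text
call 0
[[[0, 0.014, -0.219, -0.023, 0.0, 0.0, -0.067], [0, 0.029, -0.438, -0.045, 0.0, 0.0, -0.133], [0, 0.043, -0.658, -0.068, 0.0, 0.0, -0.2]]]
call 1
[[[0, 0.081, -0.204, -0.023, 0.0, 0.0, -0.067], [0, 0.163, -0.408, -0.045, 0.0, 0.0, -0.133], [0, 0.244, -0.612, -0.068, 0.0, 0.0, -0.2]]]
call 2
[[[0, 0.14, -0.169, -0.023, 0.0, 0.0, -0.067], [0, 0.281, -0.338, -0.045, 0.0, 0.0, -0.133], [0, 0.421, -0.507, -0.068, 0.0, 0.0, -0.2]]]
call 3
[[[0, 0.186, -0.117, -0.023, 0.0, 0.0, -0.067], [0, 0.372, -0.234, -0.045, 0.0, 0.0, -0.133], [0, 0.557, -0.352, -0.068, 0.0, 0.0, -0.2]]]
call 4
[[[0, 0.213, -0.054, -0.023, 0.0, 0.0, -0.067], [0, 0.426, -0.108, -0.045, 0.0, 0.0, -0.133], [0, 0.639, -0.162, -0.068, 0.0, 0.0, -0.2]]]
```

Request:
{"name": "move_arm", "arguments": {"increments": [[[0,0.01,-0.15,-0.02,0,0,-0.05],[0,0.02,-0.3,-0.03,0,0,-0.1],[0,0.03,-0.45,-0.05,0,0,-0.15],[0,0.04,-0.66,-0.07,0,0,-0.2]]]}}

```text
time: 3.78
tool_pos: [0.5017, -0.2173, 0.3155]
ee_rot: [-3.141, 0.001, 0.315]
wrist_force: [-0.1, -0.9, -1.8]
width: 0.0558
```

Request:
{"name": "move_arm", "arguments": {"increments": [[[0,0.06,-0.15,-0.02,0,0,-0.05],[0,0.12,-0.3,-0.03,0,0,-0.1],[0,0.18,-0.46,-0.05,0,0,-0.15],[0,0.24,-0.61,-0.07,0,0,-0.2]]]}}

```text
time: 4.12
tool_pos: [0.5058, -0.1509, 0.3226]
ee_rot: [-3.14, 0.001, 0.63]
wrist_force: [0.2, -0.4, -1.6]
width: 0.0561
```

Request:
{"name": "move_arm", "arguments": {"increments": [[[0,0.1,-0.13,-0.02,0,0,-0.05],[0,0.21,-0.25,-0.03,0,0,-0.1],[0,0.32,-0.38,-0.05,0,0,-0.15],[0,0.42,-0.51,-0.07,0,0,-0.2]]]}}

```text
time: 4.45
tool_pos: [0.5101, -0.0851, 0.3297]
ee_rot: [-3.14, 0.0, 0.944]
wrist_force: [-0.1, 0.8, -1.7]
width: 0.0559
```

Request:
{"name": "move_arm", "arguments": {"increments": [[[0,0.14,-0.09,-0.02,0,0,-0.05],[0,0.28,-0.18,-0.03,0,0,-0.1],[0,0.42,-0.26,-0.05,0,0,-0.15],[0,0.56,-0.35,-0.07,0,0,-0.2]]]}}

```text
time: 4.78
tool_pos: [0.5148, -0.0193, 0.3366]
ee_rot: [-3.14, 0.0, 1.258]
wrist_force: [0.8, -0.0, -0.9]
width: 0.0559
```

Request:
{"name": "move_arm", "arguments": {"increments": [[[0,0.16,-0.04,-0.02,0,0,-0.05],[0,0.32,-0.08,-0.03,0,0,-0.1],[0,0.48,-0.12,-0.05,0,0,-0.15],[0,0.64,-0.16,-0.07,0,0,-0.2],[0,0.64,-0.16,-0.07,0,0,-0.2],[0,0.64,-0.16,-0.07,0,0,-0.2]]]}}

```text
time: 5.28
tool_pos: [0.5195, 0.0461, 0.3439]
ee_rot: [-3.14, 0.001, 1.569]
wrist_force: [-0.1, -0.3, -2.2]
width: 0.0562
```

```bash
python3 o.py
```

```text
5.2833 q [-0.0201  0.0445  1.5366 -0.0005  1.5618 -0.0182] p [0.5195 0.0461 0.3439] r [-3.1403  0.0005  1.5689] F [-0.0979 -0.2978 -2.1674] w 0.05619357800085768
```

Request:
{"name": "move_arm", "arguments": {"increments": [[[0,-0.14,0,0.01,0,0.05,0],[0,-0.28,0,0.02,0,0.1,0],[0,-0.42,0,0.05,0,0.15,0],[0,-0.56,0,0.09,0,0.2,0],[0,-0.69,0,0.14,0,0.25,0]]]}}

```text
time: 5.7
tool_pos: [0.5193, -0.0252, 0.3304]
ee_rot: [3.141, -0.395, 1.566]
wrist_force: [-0.1, 0.4, -1.9]
width: 0.0557
```

```bash
python3 o.py;  cat > fit.py <<'E'
from kin import *
D=[json.loads(l) for l in open("log.jsonl")]
f=lambda P:np.concatenate([fk(q,P)[0]-p for q,p,r in D])
r=least_squares(lambda P:np.r_[f(P),1e-5*(P-np.array([.3,0,0,.4,0,.4,.1]))],[.3,0,0,.4,0,.4,.1],x_scale=.1,xtol=1e-14,ftol=1e-14,gtol=1e-14);print(r.x,abs(f(r.x)).max())
json.dump(list(r.x),open("kp.json","w"))
print([float(np.linalg.norm(Ro.from_matrix(fk(q,r.x)[1].T@Ro.from_euler('xyz',e).as_matrix()).as_rotvec())) for q,p,e in D][-2:])
E
python3 fit.py
python3 - <<'E'
from k import R
from kin import *
np.set_printoptions(precision=3,suppress=True)
P=json.load(open("kp.json"));D=[json.loads(l) for l in open("log.jsonl")]
q=np.array(D[-2][0]);g=np.array([.52,.045,.165]);R0=R([np.pi,0,np.pi/2])
for a in np.radians([0,22.5,45,67.5,90,100,110]):
    Rm=R0@Ro.from_rotvec([0,a,0]).as_matrix(); q,e=ik(g-.18*Rm[:,2],Rm,q,P); print(np.degrees(a),q,e, g-.18*Rm[:,2])
E
```

```text
5.7 q [-0.2673  0.0663  1.5644  0.3812  1.6151 -0.2654] p [ 0.5193 -0.0252  0.3304] r [ 3.1414 -0.395   1.5659] F [-0.1112  0.4239 -1.8788] w 0.05572413286483331
[1.52600001e-01 1.95218348e-10 5.66000000e-02 4.48999998e-01
 1.00699999e-01 4.99800000e-01 1.51435000e-01] 9.477008067193537e-11
[8.717508844502038e-16, 1.1345891925312614e-16]
0.0 [-0.022  0.044  1.535  0.     1.563 -0.022] 9.87920030592477e-10 [0.52  0.045 0.345]
22.5 [-0.264  0.067  1.561  0.379  1.617 -0.266] 1.2659643973113283e-15 [ 0.52  -0.024  0.331]
45.0 [-0.452  0.178  1.587  0.701  1.738 -0.462] 3.830052589281321e-09 [ 0.52  -0.082  0.292]
67.5 [-0.563  0.352  1.607  0.965  1.888 -0.603] 4.1916413588936295e-09 [ 0.52  -0.121  0.234]
90.0 [-0.599  0.559  1.619  1.199  2.052 -0.7  ] 1.6434564688328218e-15 [ 0.52  -0.135  0.165]
100.0 [-0.592  0.656  1.622  1.303  2.13  -0.731] 1.3543323585177335e-12 [ 0.52  -0.132  0.134]
110.0 [-0.571  0.751  1.622  1.412  2.213 -0.752] 9.689062880470007e-12 [ 0.52  -0.124  0.103]
```

Request:
{"name": "move_arm", "arguments": {"increments": [[[0,-0.14,0,0.01,0,0.05,0],[0,-0.28,0,0.02,0,0.1,0],[0,-0.42,0,0.05,0,0.15,0],[0,-0.56,0,0.09,0,0.2,0],[0,-0.69,0,0.14,0,0.25,0]]]}}

```text
time: 6.12
tool_pos: [0.5191, -0.0838, 0.2907]
ee_rot: [-3.141, -0.787, 1.565]
wrist_force: [-0.4, 0.3, -1.9]
width: 0.0558
```

Request:
{"name": "move_arm", "arguments": {"increments": [[[0,-0.09,0,0,0,0.03,0],[0,-0.17,0,0.01,0,0.06,0],[0,-0.25,0,0.02,0,0.09,0],[0,-0.34,0,0.03,0,0.12,0],[0,-0.42,0,0.05,0,0.15,0],[0,-0.51,0,0.07,0,0.18,0],[0,-0.59,0,0.1,0,0.21,0],[0,-0.69,0,0.14,0,0.25,0]]]}}

```text
time: 6.78
tool_pos: [0.5191, -0.1221, 0.2323]
ee_rot: [-3.14, -1.178, 1.565]
wrist_force: [0.8, -0.9, -1.3]
width: 0.0564
```

Request:
{"name": "move_arm", "arguments": {"increments": [[[0,-0.09,0,0,0,0.03,0],[0,-0.17,0,0.01,0,0.06,0],[0,-0.25,0,0.02,0,0.09,0],[0,-0.34,0,0.03,0,0.12,0],[0,-0.42,0,0.05,0,0.15,0],[0,-0.51,0,0.07,0,0.18,0],[0,-0.59,0,0.1,0,0.21,0],[0,-0.69,0,0.14,0,0.25,0]]]}}

```text
time: 7.45
tool_pos: [0.5192, -0.1355, 0.1632]
ee_rot: [-2.063, -1.57, 0.488]
wrist_force: [-0.0, -0.4, -1.4]
width: 0.0554
```

```bash
python3 o.py
cat > snap.py <<'E'
import sys
from bench import robot
from h import *
n,name,u,v,w,hh,s=sys.argv[1],sys.argv[2],*map(int,sys.argv[3:8])
p,d=robot.snapshot(n); np.savez(name+".npz",p=p,d=d,**robot.camera_params(n)); crop(load(name),u,v,w,hh,s,"pics/"+name+".png")
E
python3 snap.py side s2 190 120 160 120 5; python3 snap.py top t2 200 100 160 120 5
```

```text
7.45 q [-0.601   0.5606  1.6224  1.1984  2.0482 -0.7031] p [ 0.5192 -0.1355  0.1632] r [-2.0631 -1.5699  0.4878] F [-0.0284 -0.4151 -1.4321] w 0.05537062588621525
```

View pics/s2.png

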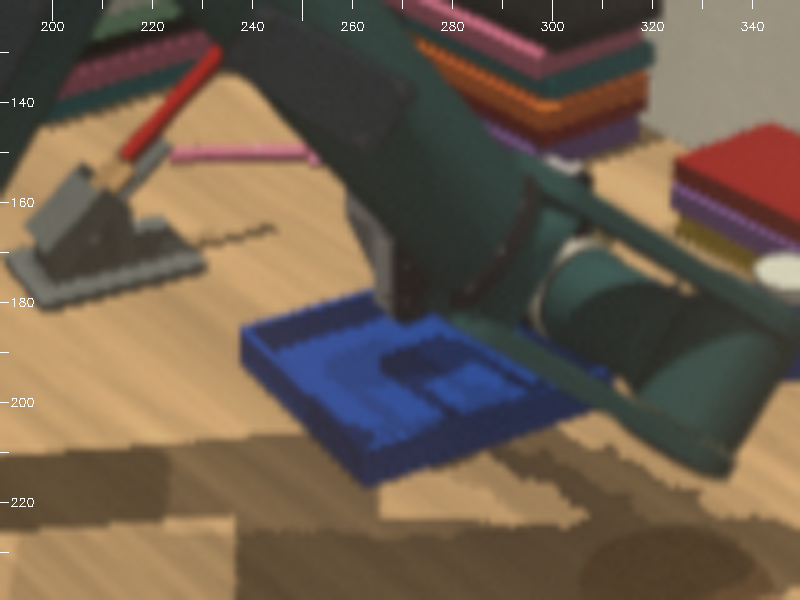

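View pics/t2.png

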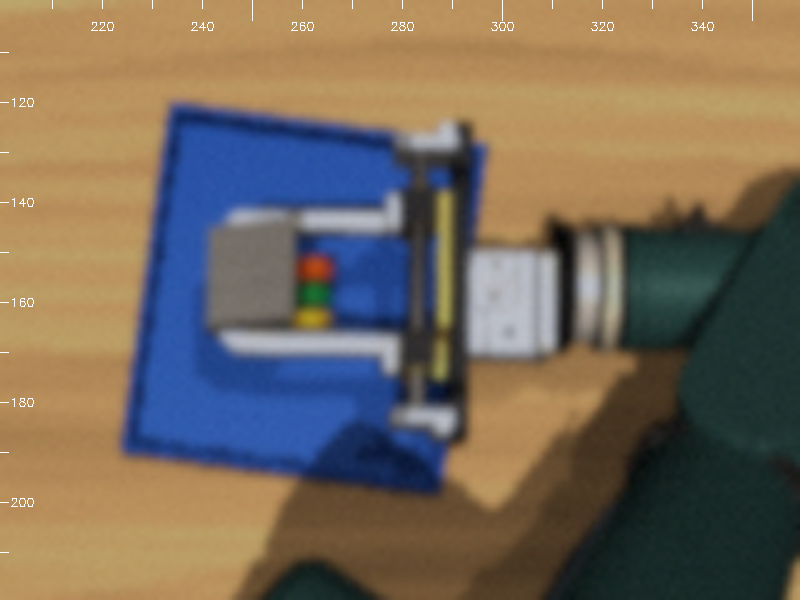

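Run:
```python
from h import *
z=load("t2");np.set_printoptions(precision=3,suppress=True)
for u,v in((262,153),(262,158),(262,163),(250,150),(270,150)): print(unproj(z,u,v,z['d'][v,u]))
```

```text
[0.536 0.014 0.097]
[0.52  0.014 0.106]
[0.506 0.014 0.099]
[0.529 0.046 0.207]
[ 0.558 -0.01   0.008]
```

Pieces are at the lip (z≈0.10), still on the slope or just dropping. I'll tip a little further and look again.

Request:
{"name": "move_arm", "arguments": {"increments": [[[0,-0.06,0,0,0,0.02,0],[0,-0.11,0,0,0,0.04,0],[0,-0.17,0,0.01,0,0.06,0],[0,-0.22,0,0.01,0,0.08,0],[0,-0.31,0,0.03,0,0.11,0],[0,-0.31,0,0.03,0,0.11,0]]]}}

```text
time: 8.05
tool_pos: [0.5188, -0.1305, 0.1305]
ee_rot: [-0.022, -1.395, -1.55]
wrist_force: [-0.3, 0.7, -2.0]
width: 0.0557
```

```bash
python3 o.py; python3 snap.py top t3 200 100 160 120 5
```

```text
8.05 q [-0.5908  0.6589  1.6267  1.3016  2.1265 -0.7346] p [ 0.5188 -0.1305  0.1305] r [-0.0224 -1.3947 -1.5504] F [-0.2969  0.6743 -1.9572] w 0.05565180913424756
```

View pics/t3.png

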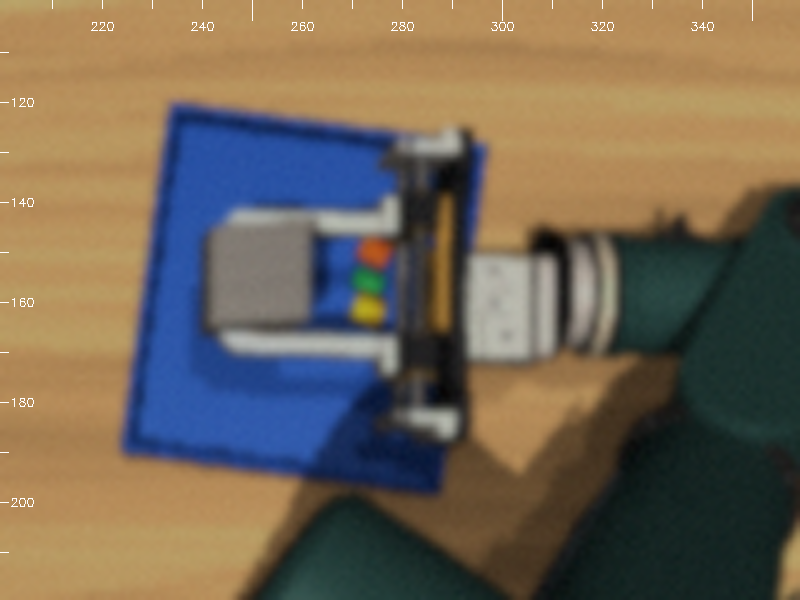

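```bash
python3 - <<'E'
from h import *
z=load("t3");np.set_printoptions(precision=3,suppress=True)
a=np.radians(-7.1);c=np.array([.525,.0187])
for u,v in((274,149),(273,156),(273,161)):
  X=unproj(z,u,v,z['d'][v,u]); d=X[:2]-c; print(X, np.cos(a)*d[0]+np.sin(a)*d[1],-np.sin(a)*d[0]+np.cos(a)*d[1])
E
python3 - <<'E'
from k import *
from k import R
# return: from a=100 deg back to vertical about grasp, printed as calls about grasp; nothing else
E
```

```text
[ 0.559 -0.022  0.023] 0.038792234263505795 -0.036494915529423286
[ 0.537 -0.019  0.022] 0.016842857580634963 -0.03636940309915073
[ 0.521 -0.02   0.028] 0.0005932983787027609 -0.038502458841247734
```

All three are in the tray, with top faces at z≈0.022–0.028 and tray-frame y≈-0.037. I'll turn the pan back upright.

Request:
{"name": "move_arm", "arguments": {"increments": [[[0,0,0,0,0,0,0],[0,0,0,0,0,0,0],[0,0.14,0,0.01,0,-0.05,0],[0,0.28,0,0.02,0,-0.1,0],[0,0.42,0,0.05,0,-0.15,0],[0,0.56,0,0.09,0,-0.2,0],[0,0.69,0,0.14,0,-0.25,0]]]}}

```text
time: 8.68
tool_pos: [0.5194, -0.1296, 0.2045]
ee_rot: [3.134, -1.346, 1.575]
wrist_force: [0.2, 0.4, -1.6]
width: 0.0561
```

Request:
{"name": "move_arm", "arguments": {"increments": [[[0,0.14,0,0.01,0,-0.05,0],[0,0.28,0,0.02,0,-0.1,0],[0,0.42,0,0.05,0,-0.15,0],[0,0.56,0,0.09,0,-0.2,0],[0,0.69,0,0.14,0,-0.25,0]]]}}

```text
time: 9.1
tool_pos: [0.5192, -0.1005, 0.2691]
ee_rot: [3.138, -0.953, 1.571]
wrist_force: [-0.8, -0.1, -1.7]
width: 0.0556
```

Request:
{"name": "move_arm", "arguments": {"increments": [[[0,0.14,0,0.01,0,-0.05,0],[0,0.28,0,0.02,0,-0.1,0],[0,0.42,0,0.05,0,-0.15,0],[0,0.56,0,0.09,0,-0.2,0],[0,0.69,0,0.14,0,-0.25,0]]]}}

```text
time: 9.52
tool_pos: [0.5191, -0.049, 0.3174]
ee_rot: [3.139, -0.561, 1.57]
wrist_force: [0.5, 0.3, -1.6]
width: 0.0558
```

Request:
{"name": "move_arm", "arguments": {"increments": [[[0,0.14,0,0.01,0,-0.05,0],[0,0.28,0,0.02,0,-0.1,0],[0,0.42,0,0.05,0,-0.15,0],[0,0.56,0,0.09,0,-0.2,0],[0,0.69,0,0.14,0,-0.25,0],[0,0.69,0,0.14,0,-0.25,0]]]}}

```text
time: 10.02
tool_pos: [0.5191, 0.019, 0.3428]
ee_rot: [3.138, -0.172, 1.573]
wrist_force: [-0.4, 0.0, -0.8]
width: 0.0559
```

```bash
python3 o.py; python3 snap.py side s4 200 110 150 120 5
python3 - <<'E'
from k import *
from bench import robot
o=robot.get_obs()
calls(o["tool_pos"],R(o["ee_rot"]),[.499,-.285,.30],R([np.pi,0,0]),0,2,5)
E
```

```text
10.0167 q [-0.1228  0.0393  1.5487  0.1713  1.5723 -0.1264] p [0.5191 0.019  0.3428] r [ 3.1385 -0.1723  1.5733] F [-0.3791  0.0278 -0.8048] w 0.05592449721090319
call 0
[[[0, -0.306, -0.021, -0.011, -0.009, -0.009, 0.1], [0, -0.611, -0.041, -0.022, -0.017, -0.018, 0.2]]]
call 1
[[[0, -0.297, 0.075, -0.002, -0.009, -0.009, 0.1], [0, -0.594, 0.15, -0.004, -0.017, -0.018, 0.2]]]
call 2
[[[0, -0.26, 0.163, 0.009, -0.009, -0.009, 0.1], [0, -0.519, 0.326, 0.018, -0.017, -0.018, 0.2]]]
call 3
[[[0, -0.196, 0.234, 0.021, -0.009, -0.009, 0.1], [0, -0.393, 0.469, 0.042, -0.017, -0.018, 0.2]]]
call 4
[[[0, -0.114, 0.283, 0.032, -0.009, -0.009, 0.1], [0, -0.228, 0.566, 0.064, -0.017, -0.018, 0.2]]]
```

View pics/s4.png

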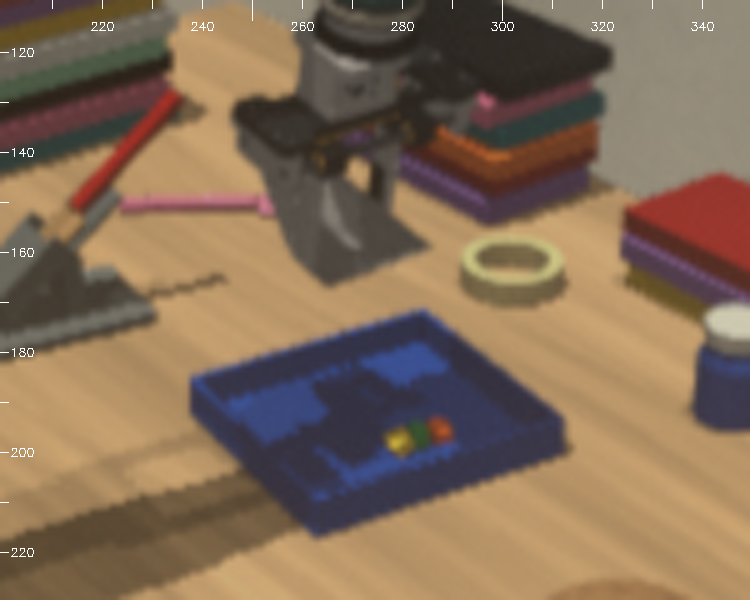

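The pieces lie in the tray at side pixels (280–288, 197), and the pan is empty. I'll carry it back to the mat.

Request:
{"name": "move_arm", "arguments": {"increments": [[[0,0.15,0,0.01,0,-0.05,0],[0,0.31,0,0.03,0,-0.11,0],[0,0.31,0,0.03,0,-0.11,0],[0,0.31,0,0.03,0,-0.11,0]]]}}

```text
time: 10.4
tool_pos: [0.5195, 0.0474, 0.3428]
ee_rot: [-3.14, -0.003, 1.57]
wrist_force: [-0.7, 0.1, -1.4]
width: 0.0557
```

```bash
python3 o.py
python3 - <<'E'
from k import *
from bench import robot
o=robot.get_obs()
calls(o["tool_pos"],R([np.pi,0,o["ee_rot"][2]]),[.499,-.285,.30],R([np.pi,0,0]),0,2,5)
E
```

```text
10.4 q [-0.0185  0.0451  1.5381  0.0029  1.5597 -0.0177] p [0.5195 0.0474 0.3428] r [-3.1404 -0.0029  1.57  ] F [-0.6564  0.1222 -1.3577] w 0.05566970787546688
call 0
[[[0, -0.332, -0.02, 0.043, 0.0, 0.0, 0.1], [0, -0.665, -0.04, 0.086, 0.0, 0.0, 0.2]]]
call 1
[[[0, -0.322, 0.083, 0.043, 0.0, 0.0, 0.1], [0, -0.645, 0.167, 0.086, 0.0, 0.0, 0.2]]]
call 2
[[[0, -0.281, 0.179, 0.043, 0.0, 0.0, 0.1], [0, -0.562, 0.358, 0.086, 0.0, 0.0, 0.2]]]
call 3
[[[0, -0.212, 0.257, 0.043, 0.0, 0.0, 0.1], [0, -0.424, 0.514, 0.086, 0.0, 0.0, 0.2]]]
call 4
[[[0, -0.122, 0.31, 0.043, 0.0, 0.0, 0.1], [0, -0.244, 0.62, 0.086, 0.0, 0.0, 0.2]]]
```

Request:
{"name": "move_arm", "arguments": {"increments": [[[0,-0.17,-0.01,0.02,0,0,0.05],[0,-0.33,-0.02,0.04,0,0,0.1],[0,-0.5,-0.03,0.06,0,0,0.15],[0,-0.66,-0.04,0.09,0,0,0.2]]]}}

```text
time: 10.73
tool_pos: [0.5153, -0.0208, 0.3338]
ee_rot: [-3.14, -0.002, 1.249]
wrist_force: [0.0, 0.2, -0.5]
width: 0.0556
```

Request:
{"name": "move_arm", "arguments": {"increments": [[[0,-0.16,0.04,0.02,0,0,0.05],[0,-0.32,0.08,0.04,0,0,0.1],[0,-0.48,0.12,0.06,0,0,0.15],[0,-0.64,0.17,0.09,0,0,0.2]]]}}

```text
time: 11.07
tool_pos: [0.5112, -0.0871, 0.3248]
ee_rot: [-3.14, -0.002, 0.934]
wrist_force: [0.0, 0.5, -1.3]
width: 0.0555
```

Request:
{"name": "move_arm", "arguments": {"increments": [[[0,-0.14,0.09,0.02,0,0,0.05],[0,-0.28,0.18,0.04,0,0,0.1],[0,-0.42,0.27,0.06,0,0,0.15],[0,-0.56,0.36,0.09,0,0,0.2]]]}}

```text
time: 11.4
tool_pos: [0.5071, -0.1536, 0.3158]
ee_rot: [-3.139, -0.002, 0.62]
wrist_force: [-0.7, 0.4, -1.1]
width: 0.0556
```

Request:
{"name": "move_arm", "arguments": {"increments": [[[0,-0.11,0.13,0.02,0,0,0.05],[0,-0.21,0.26,0.04,0,0,0.1],[0,-0.32,0.38,0.06,0,0,0.15],[0,-0.42,0.51,0.09,0,0,0.2]]]}}

```text
time: 11.73
tool_pos: [0.5026, -0.2196, 0.3068]
ee_rot: [-3.139, -0.001, 0.306]
wrist_force: [0.2, -0.4, -1.8]
width: 0.0559
```

Request:
{"name": "move_arm", "arguments": {"increments": [[[0,-0.06,0.15,0.02,0,0,0.05],[0,-0.12,0.31,0.04,0,0,0.1],[0,-0.18,0.46,0.06,0,0,0.15],[0,-0.24,0.62,0.09,0,0,0.2],[0,-0.24,0.62,0.09,0,0,0.2],[0,-0.24,0.62,0.09,0,0,0.2]]]}}

```text
time: 12.23
tool_pos: [0.4988, -0.2853, 0.2973]
ee_rot: [-3.139, 0.001, -0.004]
wrist_force: [0.8, 0.1, -2.0]
width: 0.0557
```

```bash
python3 o.py;python3 snap.py side s5 260 170 110 95 7
```

```text
12.2333 q [-0.6187  0.1867  1.4737  0.0022  1.4833  0.9563] p [ 0.4988 -0.2853  0.2973] r [-3.1386  0.0005 -0.0044] F [ 0.834   0.1257 -2.0185] w 0.055686877136711874
```

View pics/s5.png

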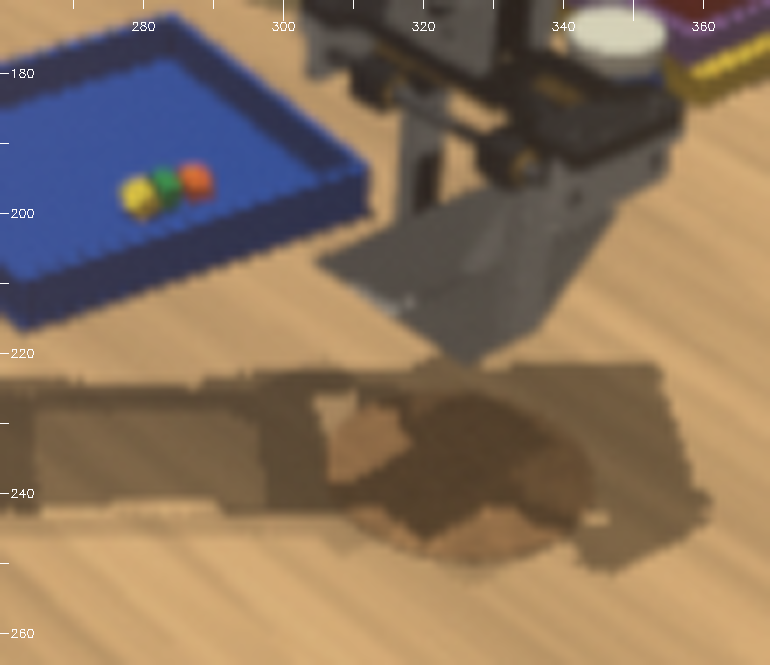

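The pan is empty, level and over the mat, whose centre is near side pixel (325,238). I'll lower it.

Request:
{"name": "move_arm", "arguments": {"increments": [[[0,0,0,0.15,0,0,0],[0,0,0,0.3,0,0,0],[0,0,0,0.45,0,0,0],[0,0,0,0.6,0,0,0],[0,0,0,0.7,0,0,0],[0,0,0,0.78,0,0,0],[0,0,0,0.83,0,0,0],[0,0,0,0.85,0,0,0]]]}}

```text
time: 12.95
tool_pos: [0.4999, -0.2832, 0.2126]
ee_rot: [-3.141, 0.0, -0.002]
wrist_force: [0.2, -0.0, -1.4]
width: 0.0558
```

Request:
{"name": "move_arm", "arguments": {"increments": [[[0,0,0,0,0,0,0],[0,0,0,0,0,0,0]]]}}

```text
time: 13.12
tool_pos: [0.5002, -0.2835, 0.2139]
ee_rot: [3.141, -0.001, -0.002]
wrist_force: [0.3, -0.1, -1.6]
width: 0.0559
```

```bash
python3 o.py
```

```text
13.1167 q [-0.6143  0.2543  1.5678  0.0001  1.3181  0.9584] p [ 0.5002 -0.2835  0.2139] r [ 3.1409 -0.0011 -0.0019] F [ 0.2652 -0.1448 -1.6109] w 0.05589629877340804
```

Request:
{"name": "move_arm", "arguments": {"increments": [[[0,0,0,0.02,0,0,0],[0,0,0,0.04,0,0,0],[0,0,0,0.04,0,0,0],[0,0,0,0.04,0,0,0]]]}}

```text
time: 13.45
tool_pos: [0.5002, -0.2837, 0.2098]
ee_rot: [3.141, -0.001, -0.002]
wrist_force: [0.5, -1.2, 0.0]
width: 0.0557
```

```bash
python3 o.py
```

```text
13.45 q [-0.6144  0.2584  1.5716  0.      1.3098  0.9586] p [ 0.5002 -0.2837  0.2098] r [ 3.1406 -0.0014 -0.0022] F [ 0.4846 -1.2384  0.0145] w 0.055688587523552796
```

Same height as at the pick, and the wrist no longer carries the weight. I'll open and rise.

Request:
{"name": "move_arm", "arguments": {"increments": [[[1,0,0,0,0,0,0],[1,0,0,0,0,0,0],[1,0,0,0,0,0,0],[1,0,0,0,0,0,0],[1,0,0,0,0,0,0],[1,0,0,0,0,0,0],[1,0,0,0,0,0,0]]]}}

```text
time: 14.03
tool_pos: [0.4999, -0.2835, 0.2091]
ee_rot: [3.142, 0.0, -0.002]
wrist_force: [-0.1, -0.1, 0.3]
width: 0.0937
```

Request:
{"name": "move_arm", "arguments": {"increments": [[[1,0,0,-0.15,0,0,0],[1,0,0,-0.3,0,0,0],[1,0,0,-0.5,0,0,0],[1,0,0,-0.75,0,0,0],[1,0,0,-1,0,0,0]]]}}

```text
time: 14.45
tool_pos: [0.4997, -0.2833, 0.3095]
ee_rot: [-3.141, 0.001, -0.002]
wrist_force: [0.7, -0.5, 0.2]
width: 0.0939
```

Request:
{"name": "move_arm", "arguments": {"increments": [[[1,0,-0.25,-0.2,0,0,0],[1,0,-0.6,-0.5,0,0,0],[1,0,-1,-0.7,0,0,0]]]}}

```text
time: 14.7
tool_pos: [0.5, -0.19, 0.3778]
ee_rot: [3.14, -0.002, -0.005]
wrist_force: [1.2, -0.2, -0.2]
width: 0.0939
```

Request:
{"name": "move_arm", "arguments": {"increments": [[[1,0,-0.3,0,0,0,0],[1,0,-0.6,0,0,0,0],[1,0,-1,0,0,0,0],[1,0,-1,0,0,0,0]]]}}

```text
time: 15.03
tool_pos: [0.5, -0.0847, 0.3763]
ee_rot: [-3.138, -0.001, 0.005]
wrist_force: [0.1, 0.3, 0.9]
width: 0.094
```

```bash
python3 o.py;python3 snap.py top t6 230 110 160 110 5;python3 snap.py side s6 260 170 110 95 7; python3 snap.py top t6b 130 125 70 90 6
```

```text
15.0333 q [-0.2807 -0.0012  1.5186  0.0036  1.6242  1.2855] p [ 0.5    -0.0847  0.3763] r [-3.1381 -0.0011  0.0047] F [0.0798 0.2619 0.922 ] w 0.0939706904478195
```

View pics/t6.png

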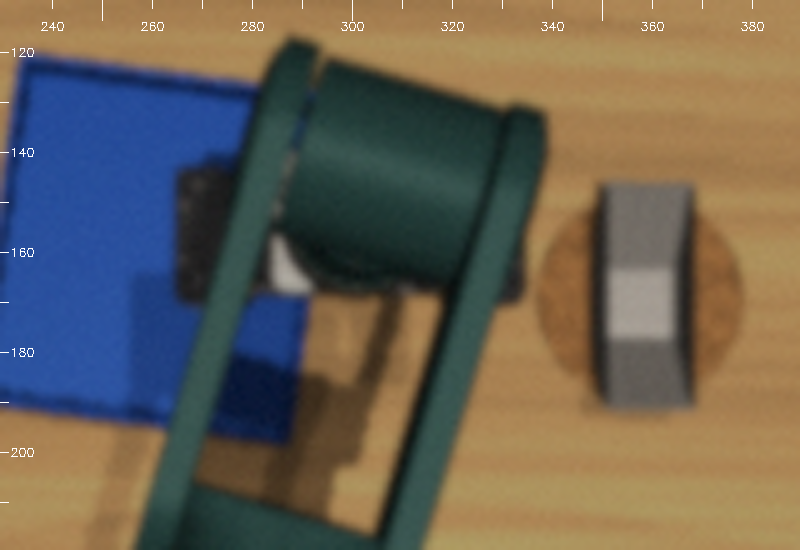

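View pics/s6.png

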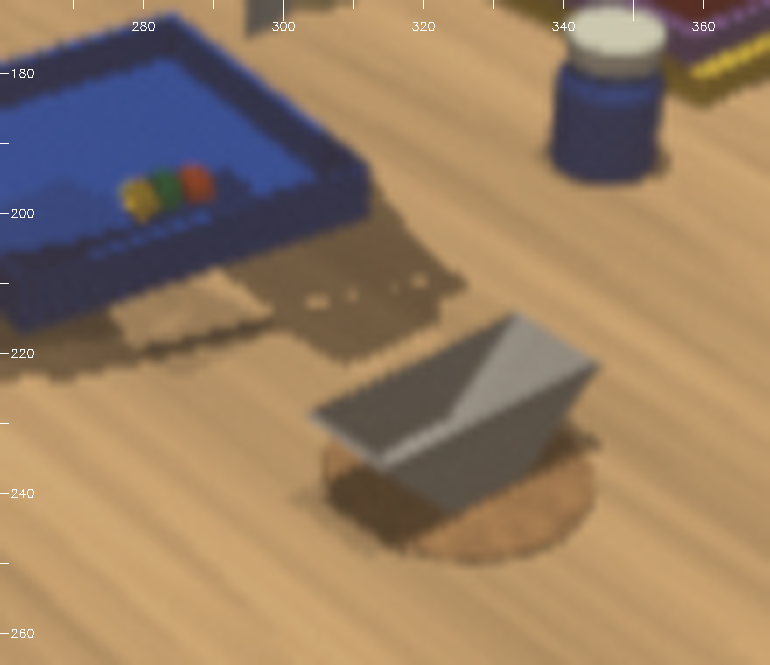

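The pan stands upright in the middle of the mat (top-camera rim rows 146–191, cols 350–368) and the pieces are in the tray. Next I'll measure the paddle axis from the depth of the red handle.

Run:
```python
from h import *
np.set_printoptions(precision=4,suppress=True)
for n in("top0","t6b","s4","s2","s6"):
    z=load(n);p=z['p'].astype(int);r=(p[...,0]>90)&(p[...,1]<60)&(p[...,2]<60)
    r=r.astype(np.uint8)
    if n[0]=='t': m=np.zeros_like(r);m[135:190,140:170]=1
    else: m=np.zeros_like(r);m[115:160,205:245]=1
    r=cv2.erode(r*m,np.ones((3,3),np.uint8))
    v,u=np.nonzero(r)
    if len(u)<8: print(n,len(u));continue
    X=np.array([unproj(z,a+.0,b+.0,z['d'][b,a]) for a,b in zip(u,v)])
    c=X.mean(0);w=np.linalg.svd(X-c)[2][0];w*=np.sign(w[2])
    print(n,len(u),c,w,"az",np.degrees(np.arctan2(w[1],w[0])),"lean",np.degrees(np.arccos(w[2])),X.min(0),X.max(0))
# silhouette middle in top view
z=load("top0")
p=z['p'].astype(int);r=(p[...,0]>90)&(p[...,1]<60)&(p[...,2]<60)
for v in range(142,186,4):
    u=np.nonzero(r[v,140:172])[0]+140; print(v,u.min() if len(u) else None,u.max() if len(u) else None, u.mean() if len(u) else None)
a=np.radians(-8.5);zx=np.array([np.sin(np.radians(50))*np.cos(a),np.sin(np.radians(50))*np.sin(a),np.cos(np.radians(50))])
n=np.array([-np.cos(np.radians(50))*np.cos(a),-np.cos(np.radians(50))*np.sin(a),np.sin(np.radians(50))])
tip=np.array([.381,.3387,.034])
for s in(225,180,130,95): print(s,proj(z,tip+zx*s/1000+n*.009),proj(load("side0"),tip+zx*s/1000+n*.009))
```

```text
top0 118 [0.4952 0.3154 0.1558] [-0.0716 -0.2209  0.9727] az -107.95413947003264 lean 13.427024114999403 [ 0.342  -0.0014  0.1053] [0.5441 0.3312 1.5501]
t6b 119 [0.4961 0.3183 0.1433] [ 0.75   -0.1433  0.6458] az -10.815558121702397 lean 49.77590918448295 [0.4511 0.3067 0.106 ] [0.5442 0.3303 0.1869]
s4 18 [0.5342 0.3264 0.1576] [-0.5293 -0.7735  0.3485] az -124.38518436383308 lean 69.6033713724404 [0.5017 0.3016 0.0323] [0.7219 0.6021 0.1805]
s2 15 [0.5174 0.3118 0.159 ] [ 0.7422 -0.0871  0.6645] az -6.6968299618724965 lean 48.35491096947448 [0.4566 0.3031 0.1055] [0.5372 0.3226 0.1755]
s6 17 [0.4728 0.2282 0.2082] [-0.4885 -0.7729  0.405 ] az -122.29105918373567 lean 66.11162526465107 [-0.3486 -1.0715  0.1494] [0.5394 0.317  0.8892]
142 None None None
146 154 158 156.0
150 154 158 156.0
154 154 158 156.0
158 154 158 156.0
162 154 158 156.0
166 153 158 155.5
170 153 158 155.5
174 153 158 155.5
178 153 158 155.5
182 None None None
225 [154.3505 144.1479] [233.5569 127.2466]
180 [154.5551 157.5471] [226.3761 135.3214]
130 [154.7735 171.8462] [218.4152 144.2734]
95 [154.921  181.5064] [212.8537 150.5273]
```

View pics/t6b.png

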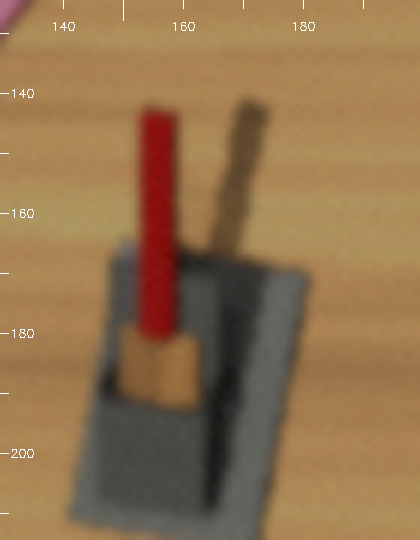

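```bash
cat > pad.py <<'E'
from kin import *
np.set_printoptions(precision=3,suppress=True)
P=json.load(open("kp.json"))
az=np.radians(-10.5);l=np.radians(50)
w=np.array([np.sin(l)*np.cos(az),np.sin(l)*np.sin(az),np.cos(l)]);n=np.array([-np.cos(l)*np.cos(az),-np.cos(l)*np.sin(az),np.sin(l)])
A0=np.array([.5018,.3172,.1364])
def grasp(s): return A0+(s-.159)*w+.003*n
def toolR(th,branch):
    # tool z: at angle th from -w, towards -n
    tz=-np.cos(th)*w-np.sin(th)*n
    ty=np.array([np.sin(az),-np.cos(az),0])*branch
    return np.c_[np.cross(ty,tz),ty,tz]
E
python3 - <<'E'
from pad import *
D=[json.loads(l) for l in open("log.jsonl")];q0=np.array(D[-1][0])
def best(p,Rm,seeds):
    r=[ik(p,Rm,s,P) for s in seeds];return min(r,key=lambda t:t[1])
rng=np.random.default_rng(0)
for th in np.radians([60,50,40,30,15,0]):
  for br in(1,-1):
    Rm=toolR(th,br);g=grasp(.178)
    seeds=[q0]+[np.array([.5,.2,1.5,rng.uniform(-.8,3.5),rng.uniform(.5,2.3),rng.uniform(-2.4,2.4)]) for _ in range(12)]
    pre,e0=best(g-(.18+.08)*Rm[:,2],Rm,seeds); q1,e1=ik(g-.18*Rm[:,2],Rm,pre,P); q2,e2=ik(g+.1*w-.18*Rm[:,2],Rm,q1,P)
    print(np.degrees(th),br,"err",e0,e1,e2);print("   ",pre,q1,q2)
    # final
    for yaw in np.radians(range(-180,180,30)):
        # paddle vertical: tool z at th from down
        Rv=Ro.from_euler('z',yaw).as_matrix()@np.c_[[1,0,0],[0,-1,0],[0,0,-1]].astype(float)@Ro.from_rotvec([0,br*th,0]).as_matrix()
        tipz=.10;gp=np.array([.5,-.283,tipz+.178])
        qf,ef=best(gp-.18*Rv[:,2],Rv,[q2,q0])
        if ef<1e-4: print("        fin",np.degrees(yaw),qf)
E
```

```text
59.99999999999999 1 err 1.565160248465078e-15 5.5465713822609364e-14 4.81328483949272e-15
    [ 0.533  0.092  1.366 -0.114  1.552  2.282] [ 0.517  0.141  1.468 -0.114  1.399  2.283] [ 0.437  0.241  1.224 -0.101  1.535  2.187]
        fin -29.999999999999996 [-0.705 -0.506  2.079  0.303  0.55   1.219]
        fin 0.0 [-1.086 -0.322  1.962  1.02   1.119  0.193]
        fin 29.999999999999996 [-1.153  0.016  1.671  1.039  1.604 -0.153]
        fin 59.99999999999999 [-1.069  0.33   1.307  0.951  1.999 -0.355]
        fin 90.0 [-0.925  0.598  0.932  0.835  2.363 -0.544]
59.99999999999999 -1 err 9.076979964933379e-16 4.983294133951722e-14 3.5052858497158458e-15
    [ 0.533  0.092  1.366 -0.114  1.552 -0.859] [ 0.517  0.141  1.468 -0.114  1.399 -0.858] [ 0.437  0.241  1.224 -0.101  1.535 -0.954]
        fin 29.999999999999996 [-0.259  0.605  0.92  -0.913  2.26   0.421]
        fin 59.99999999999999 [-0.141  0.34   1.295 -0.997  1.866  0.255]
        fin 119.99999999999999 [-0.255 -0.312  1.954 -0.935  0.873 -0.386]
        fin 150.0 [-0.705 -0.506  2.079  0.303  0.55  -1.923]
50.0 1 err 1.7
[... 7657 characters left out ...]
82  2.548 -0.797]
        fin -180.0 [-0.614  0.139  1.21  -0.     1.793 -2.185]
        fin -90.0 [-0.614  0.139  1.21   0.     1.793  2.528]
        fin -59.99999999999999 [-0.614  0.139  1.21   0.     1.793  2.004]
        fin -29.999999999999996 [-0.614  0.139  1.21   0.     1.793  1.481]
        fin 0.0 [-0.614  0.139  1.21   0.     1.793  0.957]
        fin 29.999999999999996 [-0.614  0.139  1.21  -0.     1.793  0.433]
        fin 59.99999999999999 [-0.614  0.139  1.21   0.     1.793 -0.09 ]
        fin 90.0 [-0.614  0.139  1.21  -0.     1.793 -0.614]
        fin 119.99999999999999 [-0.614  0.139  1.21   0.     1.793 -1.137]
        fin 150.0 [-0.614  0.139  1.21   0.     1.793 -1.661]
```

I'll use a grasp tilted 20° towards the robot. The joints then stay well inside their ranges, and a 50° turn about tool y ends with the blade pointing down.

Run:
```python
from pad import *
from k import calls
from bench import robot
o=robot.get_obs()
Rc=Ro.from_euler('xyz',[np.pi,0,0]).as_matrix()
Rm=toolR(np.radians(30),1);g=grasp(.178);print(g,Rm)
pre=g-.26*Rm[:,2];via=pre+[0,0,.06];print("via",via,"pre",pre,"gr",g-.18*Rm[:,2])
calls(o["tool_pos"],Rc,via,Rm,1,1,5)
```

```text
[0.5142 0.3149 0.1509] [[ 0.924  -0.1822 -0.3363]
 [-0.1712 -0.9833  0.0623]
 [-0.342   0.     -0.9397]]
via [0.6017 0.2987 0.4552] pre [0.6017 0.2987 0.3952] gr [0.5747 0.3037 0.3201]
call 0
[[[1, 0.203, -0.777, -0.159, 0.004, -0.044, 0.023]]]
call 1
[[[1, 0.163, -0.785, -0.167, 0.004, -0.044, 0.023]]]
call 2
[[[1, 0.123, -0.791, -0.172, 0.004, -0.044, 0.023]]]
call 3
[[[1, 0.082, -0.796, -0.174, 0.004, -0.044, 0.023]]]
call 4
[[[1, 0.041, -0.799, -0.173, 0.004, -0.044, 0.023]]]
```

Request:
{"name": "move_arm", "arguments": {"increments": [[[1,0.1,-0.39,-0.08,0,-0.022,0.012],[1,0.2,-0.78,-0.16,0.004,-0.044,0.023],[1,0.2,-0.78,-0.16,0.004,-0.044,0.023]]]}}

```text
time: 15.43
tool_pos: [0.522, -0.0091, 0.3929]
ee_rot: [-3.133, 0.068, -0.035]
wrist_force: [-0.4, -0.2, 0.1]
width: 0.094
```

Request:
{"name": "move_arm", "arguments": {"increments": [[[1,0.08,-0.39,-0.08,0,-0.022,0.012],[1,0.16,-0.78,-0.17,0.004,-0.044,0.023],[1,0.16,-0.78,-0.17,0.004,-0.044,0.023]]]}}

```text
time: 15.68
tool_pos: [0.5423, 0.0682, 0.4087]
ee_rot: [-3.131, 0.138, -0.07]
wrist_force: [-0.4, 0.0, -0.3]
width: 0.0938
```

Request:
{"name": "move_arm", "arguments": {"increments": [[[1,0.06,-0.39,-0.08,0,-0.022,0.012],[1,0.12,-0.79,-0.17,0.004,-0.044,0.023],[1,0.12,-0.79,-0.17,0.004,-0.044,0.023]]]}}

```text
time: 15.93
tool_pos: [0.5624, 0.1458, 0.4235]
ee_rot: [-3.13, 0.208, -0.106]
wrist_force: [-0.8, 0.0, 0.0]
width: 0.0943
```

Request:
{"name": "move_arm", "arguments": {"increments": [[[1,0.04,-0.4,-0.08,0,-0.022,0.012],[1,0.08,-0.8,-0.17,0.004,-0.044,0.023],[1,0.08,-0.8,-0.17,0.004,-0.044,0.023]]]}}

```text
time: 16.18
tool_pos: [0.5828, 0.2239, 0.4378]
ee_rot: [-3.134, 0.279, -0.143]
wrist_force: [-0.9, -1.1, -0.6]
width: 0.0938
```

Request:
{"name": "move_arm", "arguments": {"increments": [[[1,0.02,-0.4,-0.08,0,-0.022,0.012],[1,0.04,-0.8,-0.17,0.004,-0.044,0.023],[1,0.04,-0.8,-0.17,0.004,-0.044,0.023],[1,0.04,-0.8,-0.17,0.004,-0.044,0.023]]]}}

```text
time: 16.52
tool_pos: [0.6029, 0.2985, 0.4526]
ee_rot: [3.14, 0.347, -0.185]
wrist_force: [-0.7, -0.2, -0.3]
width: 0.0935
```

```bash
python3 o.py
python3 - <<'E'
from pad import *
from k import calls
from bench import robot
o=robot.get_obs()
Rc=Ro.from_euler('xyz',o["ee_rot"]).as_matrix()
Rm=toolR(np.radians(30),1);g=grasp(.178)
calls(o["tool_pos"],Rc,g-.26*Rm[:,2],Rm,1,1)
E
```

```text
16.5167 q [0.3374 0.4728 0.8154 0.2023 2.149  2.178 ] p [0.6029 0.2985 0.4526] r [ 3.1398  0.3475 -0.1845] F [-0.6996 -0.1659 -0.3082] w 0.09349832115683958
call 0
[[[1, 0.184, -0.001, 0.544, 0.001, -0.001, -0.001]]]
```

Request:
{"name": "move_arm", "arguments": {"increments": [[[1,0.09,0,0.27,0,0,0],[1,0.18,0,0.54,0,0,0],[1,0.18,0,0.54,0,0,0],[1,0.18,0,0.54,0,0,0]]]}}

```text
time: 16.85
tool_pos: [0.5999, 0.2967, 0.3963]
ee_rot: [3.138, 0.35, -0.188]
wrist_force: [-1.3, -0.8, -0.4]
width: 0.0938
```

```bash
python3 o.py; python3 snap.py side s7 190 70 100 120 6; python3 snap.py top t7 110 90 110 120 6
python3 - <<'E'
from pad import *
from k import calls
from bench import robot
o=robot.get_obs()
Rc=Ro.from_euler('xyz',o["ee_rot"]).as_matrix()
Rm=toolR(np.radians(30),1);g=grasp(.178)
calls(o["tool_pos"],Rc,g-.18*Rm[:,2],Rm,1,1)
E
```

```text
16.85 q [0.3362 0.4613 0.9423 0.1902 2.0384 2.1545] p [0.5999 0.2967 0.3963] r [ 3.1383  0.35   -0.1879] F [-1.3415 -0.7936 -0.3894] w 0.09380890089261382
call 0
[[[1, 0.026, -0.013, 0.844, -0.001, -0.003, -0.001]]]
```

View pics/s7.png

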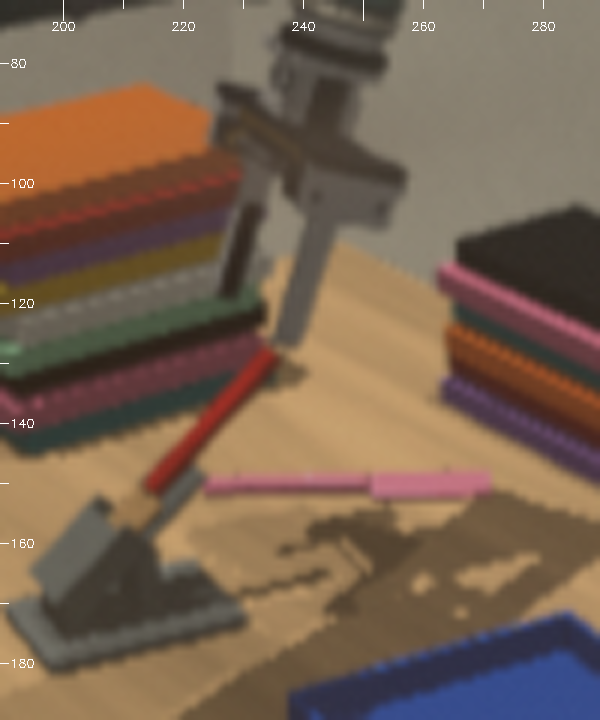

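View pics/t7.png

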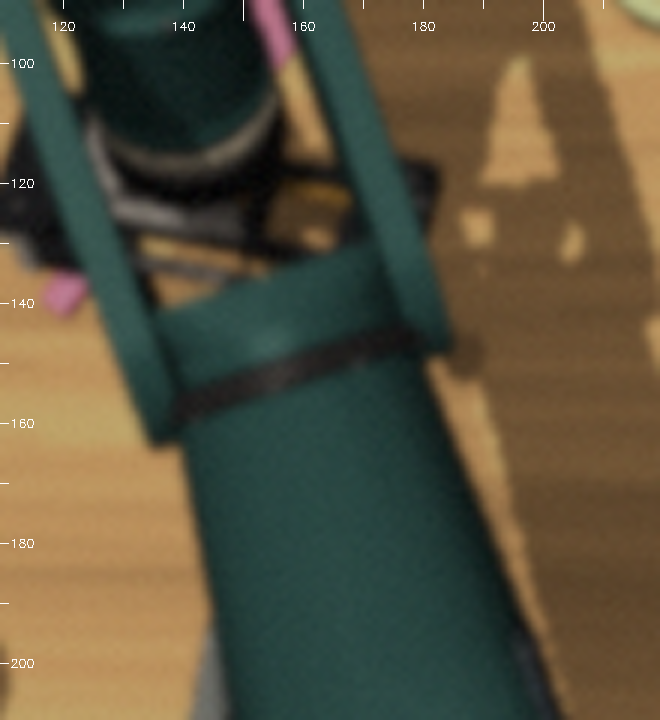

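The fingers straddle the handle end: near tip (238,127), far tip (227,118), handle end (235,128). I'll move in along the tool axis and close.

Request:
{"name": "move_arm", "arguments": {"increments": [[[1,0.02,-0.01,0.15,0,0,0],[1,0.02,-0.01,0.3,0,0,0],[1,0.02,-0.01,0.45,0,0,0],[1,0.02,-0.01,0.6,0,0,0],[1,0.02,-0.01,0.72,0,0,0],[1,0.02,-0.01,0.84,0,0,0],[1,0.02,-0.01,0.84,0,0,0],[1,0.02,-0.01,0.84,0,0,0]]]}}

```text
time: 17.62
tool_pos: [0.5741, 0.3045, 0.3204]
ee_rot: [-3.14, 0.344, -0.184]
wrist_force: [0.2, -1.6, 1.1]
width: 0.094
```

```bash
python3 o.py; python3 snap.py side s8 190 90 100 90 6
python3 - <<'E'
from pad import *
from k import calls
from bench import robot
o=robot.get_obs()
Rc=Ro.from_euler('xyz',o["ee_rot"]).as_matrix()
Rm=toolR(np.radians(30),1);g=grasp(.178)
calls(o["tool_pos"],Rc,g-.18*Rm[:,2],Rm,1,1)
E
```

```text
17.6167 q [0.3594 0.4313 1.1331 0.1847 1.8692 2.1432] p [0.5741 0.3045 0.3204] r [-3.1404  0.344  -0.1844] F [ 0.2327 -1.5664  1.1277] w 0.0940094725524481
call 0
[[[1, 0.008, 0.008, 0.005, -0.001, -0.004, -0.001]]]
```

View pics/s8.png

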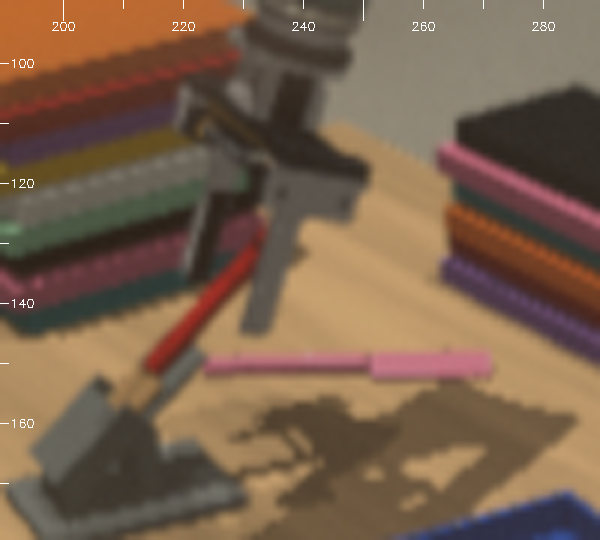

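Request:
{"name": "move_arm", "arguments": {"increments": [[[0,0.01,0.01,0,0,0,0],[0,0.01,0.01,0,0,0,0],[0,0.01,0.01,0,0,0,0],[0,0.01,0.01,0,0,0,0],[0,0.01,0.01,0,0,0,0],[0,0.01,0.01,0,0,0,0],[0,0.01,0.01,0,0,0,0],[0,0.01,0.01,0,0,0,0]]]}}

```text
time: 18.33
tool_pos: [0.5745, 0.3037, 0.3179]
ee_rot: [3.141, 0.347, -0.185]
wrist_force: [0.1, -0.2, 0.1]
width: 0.044
```

Request:
{"name": "move_arm", "arguments": {"increments": [[[0,0,0,0,0,0,0],[0,0,0,0,0,0,0],[0,0,0,0,0,0,0],[0,0,0,0,0,0,0],[0,0,0,0,0,0,0],[0,0,0,0,0,0,0],[0,0,0,0,0,0,0],[0,0,0,0,0,0,0]]]}}

```text
time: 19.0
tool_pos: [0.5745, 0.3035, 0.3181]
ee_rot: [3.141, 0.346, -0.185]
wrist_force: [0.8, -2.0, 1.1]
width: 0.0176
```

```bash
python3 o.py
python3 - <<'E'
from pad import *
from bench import robot
o=robot.get_obs()
Rc=Ro.from_euler('xyz',o["ee_rot"]).as_matrix()
print("w in tool",Rc.T@w)
E
```

```text
19.0 q [0.3578 0.4333 1.1354 0.1838 1.8683 2.1412] p [0.5745 0.3035 0.3181] r [ 3.1408  0.3464 -0.1849] F [ 0.7612 -1.9854  1.1342] w 0.01760214308742959
w in tool [ 0.502 -0.001 -0.865]
```

Gripped at 17.6 mm with little side force. I'll draw it out lengthwise.

Request:
{"name": "move_arm", "arguments": {"increments": [[[0,0.03,0,-0.05,0,0,0],[0,0.07,0,-0.12,0,0,0],[0,0.11,0,-0.19,0,0,0],[0,0.15,0,-0.26,0,0,0],[0,0.19,0,-0.33,0,0,0],[0,0.23,0,-0.4,0,0,0],[0,0.27,0,-0.47,0,0,0]]]}}

```text
time: 19.58
tool_pos: [0.616, 0.2959, 0.3537]
ee_rot: [-3.141, 0.346, -0.185]
wrist_force: [-1.3, -0.6, -0.3]
width: 0.0178
```

```bash
python3 o.py; python3 snap.py side s9 180 90 100 90 6
```

```text
19.5833 q [0.3278 0.5015 0.969  0.1817 1.9697 2.1289] p [0.616  0.2959 0.3537] r [-3.1414  0.3462 -0.1848] F [-1.3351 -0.635  -0.3062] w 0.0177600066505301
```

View pics/s9.png

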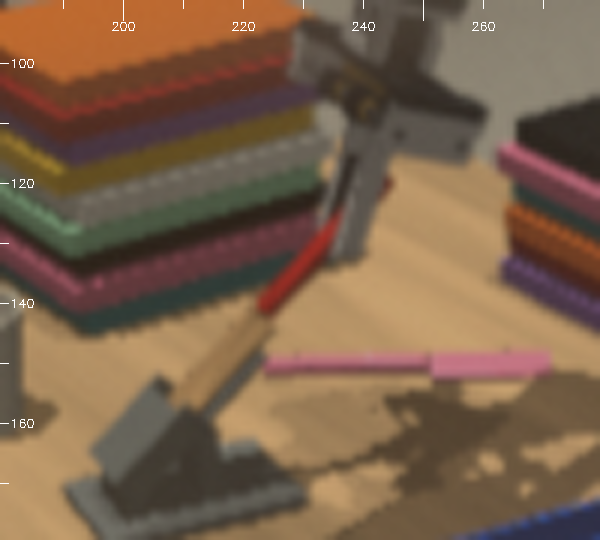

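The paddle is coming out straight, with the blade at (222,150). I'll continue.

Request:
{"name": "move_arm", "arguments": {"increments": [[[0,0.04,0,-0.07,0,0,0],[0,0.08,0,-0.14,0,0,0],[0,0.12,0,-0.21,0,0,0],[0,0.16,0,-0.28,0,0,0],[0,0.2,0,-0.35,0,0,0],[0,0.24,0,-0.42,0,0,0],[0,0.28,0,-0.48,0,0,0],[0,0.28,0,-0.48,0,0,0]]]}}

```text
time: 20.3
tool_pos: [0.6579, 0.2878, 0.3897]
ee_rot: [-3.141, 0.345, -0.185]
wrist_force: [-0.6, 0.6, 1.3]
width: 0.0178
```

```bash
python3 o.py; python3 snap.py side s10 180 70 100 110 6;  python3 - <<'E'
from pad import *
from k import calls
from bench import robot
o=robot.get_obs()
q=o["joint_positions"]
Rc=Ro.from_euler('xyz',o["ee_rot"]).as_matrix();p=o["tool_pos"]
# turn 50deg about grasp while moving up / back: final location over the rack side, then to the pan
g=p+.18*Rc[:,2];print("grasp",g)
Rf=toolR(np.radians(30),1)@Ro.from_rotvec([0,np.radians(50),0]).as_matrix();print(Rf)
g1=np.array([.52,.2,.34]);gf=np.array([.5,-.283,.278])
for t in np.linspace(0,1,6):
    Rm=Rc@Ro.from_rotvec(t*Ro.from_matrix(Rc.T@Rf).as_rotvec()).as_matrix();gg=g+(g1-g)*t
    q,e=ik(gg-.18*Rm[:,2],Rm,q,P);print(t,q,e)
for t in np.linspace(0,1,6):
    gg=g1+(gf-g1)*t;q,e=ik(gg-.18*Rf[:,2],Rf,q,P);print(t,q,e)
E
```

```text
20.3 q [0.2999 0.588  0.7722 0.1827 2.082  2.1213] p [0.6579 0.2878 0.3897] r [-3.1409  0.3453 -0.185 ] F [-0.5952  0.6091  1.3181] w 0.017787845221310696
grasp [0.5976 0.2993 0.22  ]
[[ 0.8515 -0.1822  0.4916]
 [-0.1578 -0.9833 -0.0911]
 [ 0.5     0.     -0.866 ]]
0.0 [0.3004 0.5874 0.7738 0.1827 2.0813 2.1213] 2.5991405525033023e-15
0.2 [0.3171 0.4125 0.9465 0.0885 1.932  2.0976] 7.145925039033245e-10
0.4 [ 0.339   0.2481  1.1011 -0.0006  1.7903  2.0939] 3.8631217888295615e-10
0.6000000000000001 [ 0.3665  0.0922  1.2432 -0.0917  1.6553  2.1065] 3.988929282624768e-10
0.8 [ 0.3998 -0.056   1.376  -0.1899  1.5267  2.1343] 7.137074531810493e-10
1.0 [ 0.439  -0.1965  1.5016 -0.3     1.4054  2.1776] 2.159749650372987e-09
0.0 [ 0.439  -0.1965  1.5016 -0.3     1.4054  2.1776] 2.159749472093818e-09
0.2 [ 0.2112 -0.3065  1.6119 -0.1982  1.3508  1.9606] 3.599476458512878e-11
0.4 [-0.0564 -0.3703  1.6813 -0.0655  1.311   1.6977] 1.241656354255645e-10
0.6000000000000001 [-0.3334 -0.3737  1.708   0.0779  1.2894  1.4189] 1.209480284690667e-10
0.8 [-0.5809 -0.3148  1.6909  0.2034  1.2821  1.1632] 1.0633581775192287e-11
1.0 [-0.7783 -0.2055  1.6307  0.2966  1.2828  0.954 ] 2.0137173268227337e-13
```

View pics/s10.png

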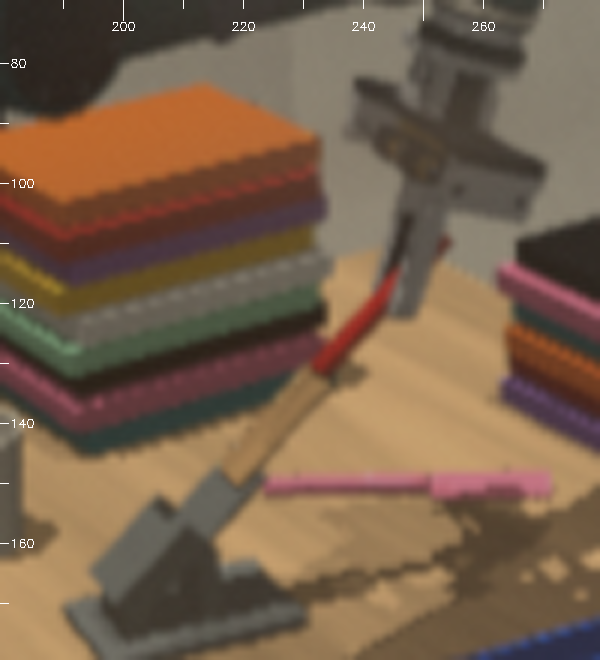

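The blade is clear of the socket walls (tip near (218,148)). I'll lift straight up off the plate, then turn.

Request:
{"name": "move_arm", "arguments": {"increments": [[[0,-0.05,0,-0.14,0,0,0],[0,-0.1,0,-0.28,0,0,0],[0,-0.15,0,-0.42,0,0,0],[0,-0.2,0,-0.56,0,0,0],[0,-0.2,0,-0.56,0,0,0]]]}}

```text
time: 20.77
tool_pos: [0.6568, 0.2882, 0.4519]
ee_rot: [-3.139, 0.341, -0.183]
wrist_force: [0.7, 0.7, 0.1]
width: 0.018
```

```bash
python3 o.py;  python3 - <<'E'
from pad import *
from k import calls
from bench import robot
o=robot.get_obs()
Rc=Ro.from_euler('xyz',o["ee_rot"]).as_matrix();p=o["tool_pos"]
g=p+.18*Rc[:,2];print("grasp",g)
Rf=toolR(np.radians(30),1)@Ro.from_rotvec([0,np.radians(50),0]).as_matrix()
rv=Ro.from_matrix(Rc.T@Rf).as_rotvec();print(rv)
g1=np.array([.53,.2,.34])
N=4
for i in range(N):
    Ra=Rc@Ro.from_rotvec(rv*i/N).as_matrix();pa=g+(g1-g)*i/N-.18*Ra[:,2]
    for j in(1,2):
        t=(i+j/2)/N;Rb=Rc@Ro.from_rotvec(rv*t).as_matrix();pb=g+(g1-g)*t-.18*Rb[:,2]
        print(i,Ra.T@(pb-pa)/.1,rv*j/2/N/(np.pi/2), "tip z",(g+(g1-g)*t)[2]-.178*np.cos(np.radians(50*(1-t))))
E
```

```text
20.7667 q [0.301  0.597  0.6358 0.1973 2.2022 2.1489] p [0.6568 0.2882 0.4519] r [-3.1387  0.3408 -0.1835] F [0.7381 0.683  0.1143] w 0.017954779731393766
grasp [0.5978 0.2997 0.2823]
[-0.0027  0.8643 -0.0015]
0 [-0.2753  0.1373 -0.0377] [-0.0002  0.0688 -0.0001] tip z 0.16092077776532612
0 [-0.5483  0.2747 -0.0545] [-0.0004  0.1376 -0.0002] tip z 0.1554987308669852
1 [-0.2631  0.1373 -0.0539] [-0.0002  0.0688 -0.0001] tip z 0.1517553748859031
1 [-0.524   0.2747 -0.0869] [-0.0004  0.1376 -0.0002] tip z 0.14982096420002636
2 [-0.2478  0.1373 -0.0671] [-0.0002  0.0688 -0.0001] tip z 0.14980424966928374
2 [-0.4933  0.2747 -0.1133] [-0.0004  0.1376 -0.0002] tip z 0.15179118587892693
3 [-0.23    0.1374 -0.0767] [-0.0002  0.0688 -0.0001] tip z 0.15584390936956463
3 [-0.4577  0.2748 -0.1325] [-0.0004  0.1376 -0.0002] tip z 0.16200000000000003
```

Request:
{"name": "move_arm", "arguments": {"increments": [[[0,-0.14,0.07,-0.02,0,0.035,0],[0,-0.28,0.14,-0.04,0,0.07,0],[0,-0.41,0.21,-0.05,0,0.104,0],[0,-0.55,0.27,-0.05,0,0.138,0]]]}}

```text
time: 21.1
tool_pos: [0.6028, 0.2705, 0.4703]
ee_rot: [3.14, 0.128, -0.185]
wrist_force: [0.8, -0.7, 0.5]
width: 0.0175
```

Request:
{"name": "move_arm", "arguments": {"increments": [[[0,-0.13,0.07,-0.03,0,0.035,0],[0,-0.26,0.14,-0.05,0,0.07,0],[0,-0.39,0.21,-0.07,0,0.104,0],[0,-0.52,0.27,-0.09,0,0.138,0]]]}}

```text
time: 21.43
tool_pos: [0.5477, 0.2532, 0.4861]
ee_rot: [3.14, -0.089, -0.184]
wrist_force: [-0.1, 0.3, -0.4]
width: 0.0177
```

Request:
{"name": "move_arm", "arguments": {"increments": [[[0,-0.12,0.07,-0.03,0,0.035,0],[0,-0.25,0.14,-0.07,0,0.07,0],[0,-0.37,0.21,-0.09,0,0.104,0],[0,-0.49,0.27,-0.11,0,0.138,0]]]}}

```text
time: 21.77
tool_pos: [0.4937, 0.2358, 0.4929]
ee_rot: [3.141, -0.306, -0.184]
wrist_force: [1.3, 0.1, -0.8]
width: 0.0177
```

Request:
{"name": "move_arm", "arguments": {"increments": [[[0,-0.12,0.07,-0.04,0,0.035,0],[0,-0.23,0.14,-0.08,0,0.07,0],[0,-0.35,0.21,-0.11,0,0.104,0],[0,-0.46,0.27,-0.13,0,0.138,0],[0,-0.46,0.27,-0.13,0,0.138,0],[0,-0.46,0.27,-0.13,0,0.138,0]]]}}

```text
time: 22.27
tool_pos: [0.442, 0.2185, 0.4918]
ee_rot: [3.141, -0.519, -0.183]
wrist_force: [0.4, 0.3, -0.0]
width: 0.0179
```

```bash
python3 o.py; python3 snap.py side s11 190 60 130 120 6
python3 - <<'E'
from pad import *
from bench import robot
o=robot.get_obs()
Rc=Ro.from_euler('xyz',o["ee_rot"]).as_matrix();p=o["tool_pos"]
g=p+.18*Rc[:,2];print("grasp",g,"tilt",np.degrees(np.arccos(-Rc[2,2])))
print("delta tool",Rc.T@(np.array([.5,-.283,.31])-g)/.1)
E
```

```text
22.2667 q [ 0.4323 -0.1734  1.4896 -0.2956  1.3968  2.1742] p [0.442  0.2185 0.4918] r [ 3.141  -0.5192 -0.1832] F [ 0.3572  0.2804 -0.0358] w 0.01791994390843168
grasp [0.531 0.202 0.336] tilt 29.74627399702697
delta tool [0.382 4.825 0.516]
```

View pics/s11.png

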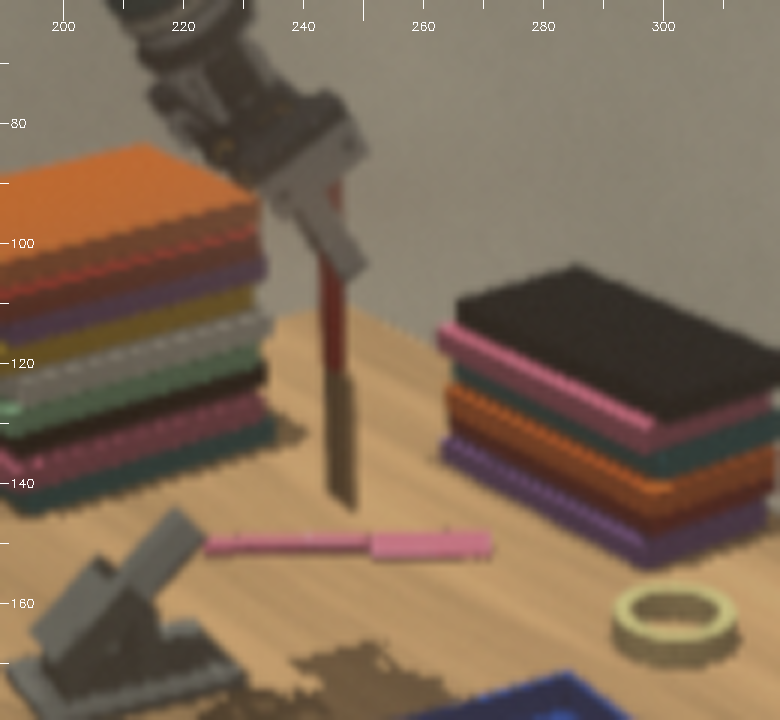

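The paddle hangs almost vertical, blade down, from (243,90) to (247,144). I'll carry it over the pan at height.

Request:
{"name": "move_arm", "arguments": {"increments": [[[0,0.02,0.24,0.03,0,0,0],[0,0.04,0.48,0.05,0,0,0],[0,0.06,0.72,0.08,0,0,0],[0,0.08,0.96,0.1,0,0,0]]]}}

```text
time: 22.65
tool_pos: [0.4378, 0.1211, 0.4872]
ee_rot: [3.141, -0.519, -0.184]
wrist_force: [0.4, -0.6, -0.2]
width: 0.0178
```

Request:
{"name": "move_arm", "arguments": {"increments": [[[0,0.02,0.24,0.03,0,0,0],[0,0.04,0.48,0.05,0,0,0],[0,0.06,0.72,0.08,0,0,0],[0,0.08,0.96,0.1,0,0,0]]]}}

```text
time: 22.98
tool_pos: [0.4318, 0.024, 0.4827]
ee_rot: [3.141, -0.519, -0.185]
wrist_force: [-0.4, -0.3, 0.1]
width: 0.018
```

Request:
{"name": "move_arm", "arguments": {"increments": [[[0,0.02,0.24,0.03,0,0,0],[0,0.04,0.48,0.05,0,0,0],[0,0.06,0.72,0.08,0,0,0],[0,0.08,0.96,0.1,0,0,0]]]}}

```text
time: 23.32
tool_pos: [0.4257, -0.073, 0.4781]
ee_rot: [-3.141, -0.519, -0.185]
wrist_force: [-0.8, -0.8, -0.7]
width: 0.0176
```

Request:
{"name": "move_arm", "arguments": {"increments": [[[0,0.02,0.24,0.03,0,0,0],[0,0.04,0.48,0.05,0,0,0],[0,0.06,0.72,0.08,0,0,0],[0,0.08,0.96,0.1,0,0,0]]]}}

```text
time: 23.65
tool_pos: [0.4196, -0.1699, 0.4734]
ee_rot: [-3.141, -0.519, -0.185]
wrist_force: [-0.0, -0.4, 0.1]
width: 0.0176
```

Request:
{"name": "move_arm", "arguments": {"increments": [[[0,0.02,0.24,0.03,0,0,0],[0,0.04,0.48,0.05,0,0,0],[0,0.06,0.72,0.08,0,0,0],[0,0.08,0.96,0.1,0,0,0],[0,0.08,0.96,0.1,0,0,0],[0,0.08,0.96,0.1,0,0,0]]]}}

```text
time: 24.15
tool_pos: [0.4136, -0.2662, 0.4681]
ee_rot: [-3.14, -0.518, -0.188]
wrist_force: [0.3, 0.7, -0.2]
width: 0.0176
```

```bash
python3 o.py; python3 snap.py side s12 265 120 110 130 5; python3 snap.py top t12 320 120 90 90 7
python3 - <<'E'
from pad import *
from bench import robot
o=robot.get_obs()
Rc=Ro.from_euler('xyz',o["ee_rot"]).as_matrix();p=o["tool_pos"]
g=p+.18*Rc[:,2];print("grasp",g,"tilt",np.degrees(np.arccos(-Rc[2,2])))
E
```

```text
24.15 q [-0.7731 -0.2023  1.5601  0.2859  1.35    0.9841] p [ 0.4136 -0.2662  0.4681] r [-3.1397 -0.5183 -0.188 ] F [ 0.3393  0.7064 -0.1507] w 0.01763349775965916
grasp [ 0.502 -0.281  0.313] tilt 29.78646392242943
```

View pics/s12.png

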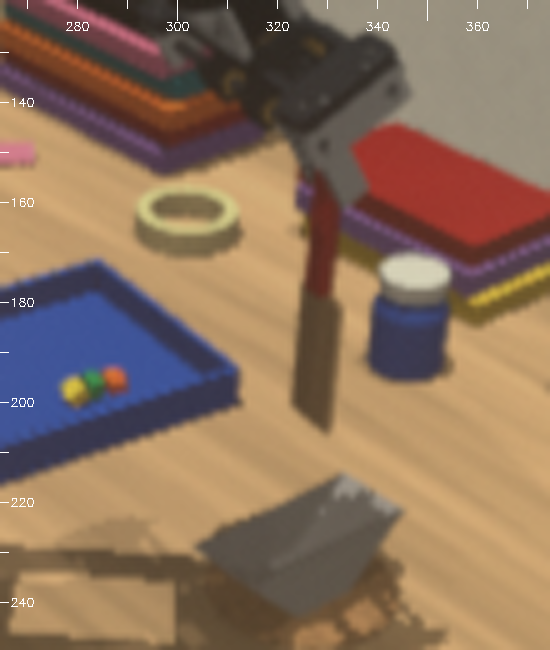

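View pics/t12.png

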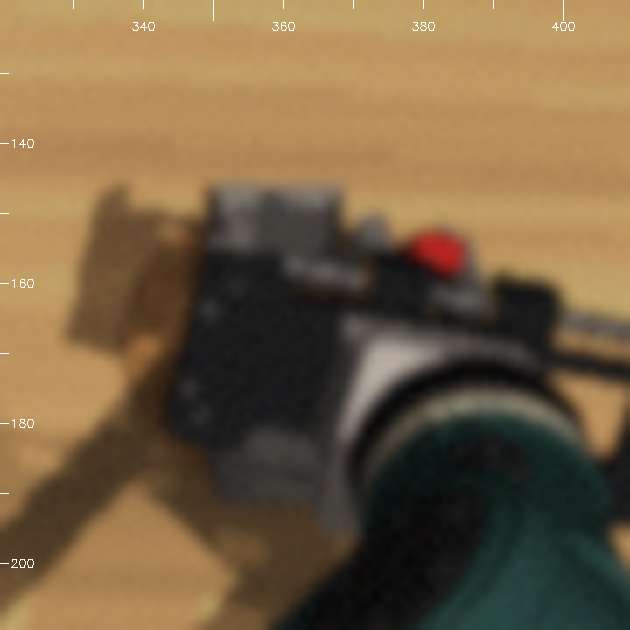

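Run:
```python
from h import *
np.set_printoptions(precision=4,suppress=True)
z=load("t12");X=unproj(z,382,155,z['d'][155,382]);print("end",X, "px for vertical check")
s=load("s12")
for u,v in((327,200),(328,192),(329,184),(329,176),(330,168),(325,190),(331,190)): print(u,v,unproj(s,u,v,s['d'][v,u]))
tip=unproj(s,327,201,s['d'][200,327])
print("proj of vertical line", [proj(s,[X[0],X[1],h]) for h in(X[2],.25,.2,.14)])
print("pan c px",proj(s,[.5,-.283,.051]))
```

```text
end [ 0.4995 -0.2789  0.3602] px for vertical check
327 200 [ 0.498  -0.2869  0.1517]
328 192 [ 0.4981 -0.288   0.1821]
329 184 [ 0.4952 -0.2919  0.2142]
329 176 [ 0.4927 -0.2913  0.2431]
330 168 [ 0.4948 -0.2905  0.2698]
325 190 [ 0.5028 -0.2702  0.179 ]
331 190 [ 0.4975 -0.3002  0.1956]
proj of vertical line [array([330.7227, 138.9077]), array([327.8985, 171.7931]), array([326.6981, 185.7702]), array([325.3184, 201.8351])]
pan c px [324.3552 224.8779]
```

The paddle axis is vertical to within about 2°. The tip is at about (0.499, -0.285, 0.14), against the pan centre at (0.500, -0.283). I'll let it settle, do a last check and hand in.

Request:
{"name": "move_arm", "arguments": {"increments": [[[0,0,0,0,0,0,0],[0,0,0,0,0,0,0],[0,0,0,0,0,0,0],[0,0,0,0,0,0,0],[0,0,0,0,0,0,0],[0,0,0,0,0,0,0]]]}}

```text
time: 24.75
tool_pos: [0.4133, -0.264, 0.4693]
ee_rot: [3.141, -0.521, -0.184]
wrist_force: [-0.3, -0.0, -0.4]
width: 0.0177
```

```bash
python3 o.py; python3 snap.py side s13 255 120 150 130 5
```

```text
24.75 q [-0.7701 -0.2066  1.5617  0.2856  1.3495  0.9838] p [ 0.4133 -0.264   0.4693] r [ 3.1411 -0.5208 -0.1838] F [-0.2838 -0.0074 -0.3978] w 0.017685414525248796
```

View pics/s13.png

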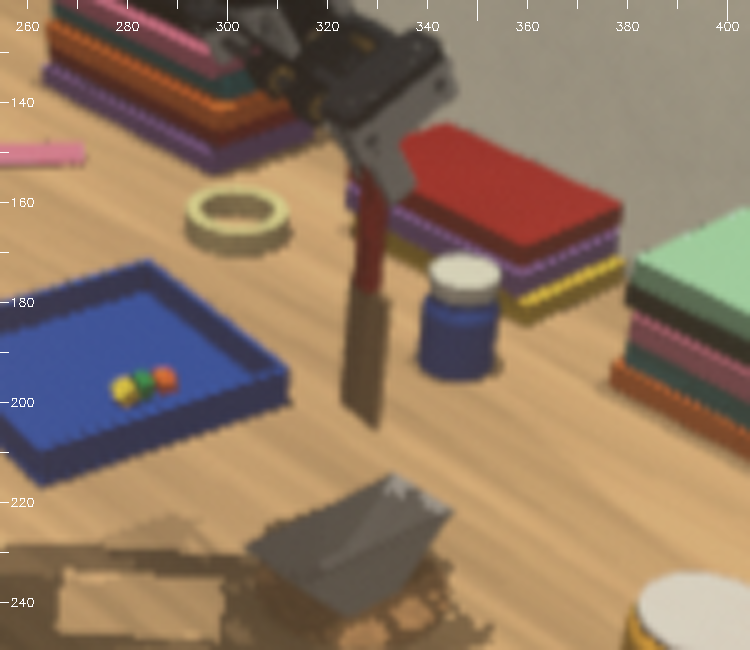

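The paddle hangs still above the pan (tip at (327,203)), the pan is upright on its mat, and the pieces are in the tray at (280–288,197). The jar and tape roll are undisturbed.

Run:
```python
from bench import robot
print(robot.close_job())
```

```text
the job is handed in; nothing more can be done
None
```

I did all the steps and handed the job in at about 25 s of the 72 s allowed. The hand-in reports no verdict, so the result rests on my own checks.

- **Pieces:** I tipped the pan about 100° over the tray. All three came out and showed in the tray in every later look, about 37 mm from its centre line.
- **Pan:** it stands empty, upright and let go on the mat, at about (0.500, -0.283). My estimate of the mat centre is (0.499, -0.285).
- **Paddle:** I drew it about 107 mm out along its length, turned it upright, and it is still in the gripper at 17.7 mm. In the last measurement the blade was within about 2° of vertical. Its tip was about 3 mm sideways of the pan's middle and 0.14 m above the table. Afterwards the tool moved about 2 mm as it settled, and I did not measure the tip again.
- **Other things:** the paint jar and tape roll look undisturbed in the last picture. I did not measure the paint can, wood block or mug again, but the arm never went near them.

No check failed. The side and top cameras disagreed by about 4° on which way the paddle leaned in its holder, and by a few millimetres on its position. I used the top view, and the paddle gripped and drew out cleanly.

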